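# Load, clamp and set a tack-weld fixture for a batch of frame lugs

## Robot

A 6-joint arm with a two-finger parallel gripper is mounted at the origin on the work surface. World frame = base frame: x ahead of the robot, y to its left, z up, the work surface at z = 0. Lengths are in m, angles in rad, forces in N, time in s.
With the tool pointing down it reaches from about 0.25 to 0.775 m from the base axis. Payload 4 kg.
Tool frame: the origin (TCP) lies on the centre line of the jaws, within the pads' length; the fingertips stand 8 mm ahead of it and the grasp point (between the pads) lies 11 mm behind it; y points along the fingers, x is the direction in which the jaws open and shut, and the axes are right-handed (so a half turn about y gives the same grasp; the last joint's range is limited). The gripper opens to 94 mm and grips with 3 to 60 N. Pads are 16 mm wide; open, the fingers measure 119 mm over their backs; the gripper's body (75 mm by 177 mm) begins 78 mm behind the grasp point.
Start: joints at [-1.377, 0.087, 1.371, -0, 1.684, -0.103], TCP at [0.161, -0.526, 0.214] pointing down, gripper open.
Joint ranges: [-3.1, 3.1], [-0.76, 2.03], [0.27, 2.55], [-1.08, 4.22], [0.17, 2.65], [-2.57, 2.57]. Speed limits (rad/s): [2.79, 2.79, 3.14, 3.14, 3.14, 3.14].

## Interface

Orientations are given as [roll, pitch, yaw] about the fixed x, y, z axes, in that order (R = Rz(yaw) Ry(pitch) Rx(roll)).
In Python, from bench import robot gives the robot as it stands.
- The arm moves only by the tool step_arm, never from a script. Its argument "commands" is a list of rows, each an object with "xyz": the shift along the world's x, y, z in m, a list of three; "twist": the turn, a rotation vector about the world's x, y, z in degrees, a list of three. In form: [{"xyz": [tx, ty, tz], "twist": [ax, ay, az]}, ...]. A call has 1 to 12 rows; each row is the pose to reach, as a shift and turn from the pose commanded when the call began; what a row does not reach only later rows make up. A row lasts 1/12 s, in which the tool goes at most 41.7 mm and 7.16 degrees, less where a joint would pass 70% of its speed; a pose out of reach is approached as far as the arm can. A call with a gripper value outside its range is refused whole. "fingers" is the closure in counts, from 0 (fully open) to 255 (shut), set as the call begins (left out, the last holds). The fingers move at their own pace and stop on an object; the grip force is fixed at half the most. Time passes only in rows, so rows that repeat a pose let the fingers close. It gives the time, the measured TCP pose, the force and the opening at its end, in the units of the state.
- robot.get_obs(): the state, without advancing time (a new reading comes with each control period).
- robot.snapshot(name): name is "scene" or "top" or "wrist"; returns (picture, depth): 384x512x3 uint8, red, green, blue; 384x512 float32, m along the optical axis (not along the pixel's ray), 0 where there is no reading.
- robot.camera_info(name): a dict with "fx", "fy", "cx", "cy" (pixels), "R" (3x3) and "t" (3): a world point X has camera coordinates R X + t. Camera axes: x right, y down, z forward; pixel columns grow to the right and rows downward; lengths in m; the calibration is good to about 2 mm. A picture is of the moment at which its call begins: read the wrist's pose just before it. camera_info takes no time and is no camera call; for the wrist camera it gives the pose at the moment of the call.
- robot.close_job(): hands the job in, once; it reports no verdict.
The state is a dict: "time": time; "joint_positions": joint angles; "qvel": joint speeds; "joint_torque": joint torques, N m; "tool_pos": TCP position; "ee_rot": TCP orientation; "wrist_force": force on the tool from outside, world axes, zero at the start; "wrist_torque": the same for the moment, N m; "width": finger opening in m.
Only numpy, scipy, OpenCV 4.12 (cv2) and the standard library are available. Lean on these libraries where they do the work, as an engineer would, in place of code of your own. Each camera call takes 0.05 s, during which the arm holds its last target.

## Task

Set up this batch for tack welding: lay every steel lug on the bench flat on the fixture plate, each centred lengthways in its own scribed outline (any outline, either way round), then swing the clamp handle over past its dead point to its stop, so that the pressure bar holds them all. With the lugs clamped, turn the click dial on the timer box from the last batch's count back to the number of lugs in this batch, resting in its click, and then press the start button fully down and let it go. Do not knock the other things on the bench about.

Things in the scene. Friction and masses are not known exactly. Their poses are not given: they have to be found in the camera images.
- lug1_c (a point): Plain steel frame lug, a flat block 56 mm long (its x), 30 mm wide (its y) and 16 mm thick, 0.15 kg, with an open slot 14 mm long and 12 mm wide in its +x end; this point is its centre (half-way up). It may be absent (None from the start); three or four lugs are present, lying flat on the bench.
- lug2_c (a point): Plain steel frame lug, a flat block 56 mm long (its x), 30 mm wide (its y) and 16 mm thick, 0.15 kg, with an open slot 14 mm long and 12 mm wide in its +x end; this point is its centre (half-way up). It may be absent (None from the start); three or four lugs are present, lying flat on the bench.
- lug3_c (a point): Plain steel frame lug, a flat block 56 mm long (its x), 30 mm wide (its y) and 16 mm thick, 0.15 kg, with an open slot 14 mm long and 12 mm wide in its +x end; this point is its centre (half-way up). It may be absent (None from the start); three or four lugs are present, lying flat on the bench.
- lug4_c (a point): Plain steel frame lug, a flat block 56 mm long (its x), 30 mm wide (its y) and 16 mm thick, 0.15 kg, with an open slot 14 mm long and 12 mm wide in its +x end; this point is its centre (half-way up). It may be absent (None from the start); three or four lugs are present, lying flat on the bench.
- station1 (a point): Centre of scribed outline 1 of 4 on top of the flat fixture plate (12 mm above the bench). Outlines are 60 mm long (this frame's x) by 34 mm, side by side along y at 82 mm pitch, 1 at the -y end. Frame x points from the plate's front (robot side) to its back. A lug's length goes along x. With the clamp open nothing stands over the outlines; the raised bar is 90 mm behind (+x), its top 175 mm high.
- station2 (a point): Centre of scribed outline 2 of 4 on top of the flat fixture plate (12 mm above the bench). Outlines are 60 mm long (this frame's x) by 34 mm, side by side along y at 82 mm pitch, 1 at the -y end. Frame x points from the plate's front (robot side) to its back. A lug's length goes along x. With the clamp open nothing stands over the outlines; the raised bar is 90 mm behind (+x), its top 175 mm high.
- station3 (a point): Centre of scribed outline 3 of 4 on top of the flat fixture plate (12 mm above the bench). Outlines are 60 mm long (this frame's x) by 34 mm, side by side along y at 82 mm pitch, 1 at the -y end. Frame x points from the plate's front (robot side) to its back. A lug's length goes along x. With the clamp open nothing stands over the outlines; the raised bar is 90 mm behind (+x), its top 175 mm high.
- station4 (a point): Centre of scribed outline 4 of 4 on top of the flat fixture plate (12 mm above the bench). Outlines are 60 mm long (this frame's x) by 34 mm, side by side along y at 82 mm pitch, 1 at the -y end. Frame x points from the plate's front (robot side) to its back. A lug's length goes along x. With the clamp open nothing stands over the outlines; the raised bar is 90 mm behind (+x), its top 175 mm high.
- handle (a joint): Clamp angle: 0 open (handle upright, bar up), growing as the grip goes to the front (-x of the plate) and down; elevation of the handle above level = 1.63 minus it. A spring holds it open at first, needing about 12 N at the grip; dead point at 0.95: let go before it, it flies back open, past it the spring throws it shut. Pads meet the lugs at 1.70, stop at 1.75 (fully clamped).
- handle_grip (a point): Centre of the clamp handle's rubber grip: a cylinder 24 mm in diameter and 26 mm long, its axis along the hinge axis, free on both sides (the bar ends 40 mm to its -y side); on the end of a 12 mm rod, 110 mm from the hinge. It can be pinched by its two flat ends from above, or pushed.
- handle_hinge (a point): Point on the clamp's hinge axis (54 mm above the bench), in the plane in which the handle swings, beyond the +y end of the outlines. The axis is this frame's y; its x points as for the outlines, so the handle swings in its x-z plane on the -x side. On the same hinge, rigid with the handle, is a pressure bar 272 mm long with four sprung rubber pads that come down on the outlines' centres.
- dial (a joint): Angle of the click dial on top of the timer box: 0 with its white line at the long tick (count 0), growing clockwise seen from above. Twelve clicks a turn, one click is 0.5236 rad; counts 1 to 8 have dots. It springs into the nearest click when let go (about 0.1 N m to pass a click). It starts at count 6, 7 or 8.
- dial_grip (a point): On the dial's vertical axis, at the height to grip. The dial is a disc 52 mm across with an upright grip bar on it, 46 mm long and 14 mm thick; this point is 13 mm below the bar's top, and 21 mm above the disc. The bar lies along this frame's x, which turns with the dial; the end with the white line points to -x. Free space all round.
- start_top (a point): Centre of the top of the spring start button (26 mm across) on top of the timer box; it goes straight down 6 mm, fully down at 5 N.
- start (a joint): Travel of the start button in m: 0 up, 0.006 fully down; counts as pressed beyond 0.0045.
- collar: Bystander: steel ring, 44 mm across, 18 mm high; origin at its underside.
- tin: Bystander: metal can, 66 mm across, 50 mm high; origin at its underside.
- vblock: Bystander: dark steel block 60 x 50 x 40 mm; origin at its underside.
- cup: Bystander: steel cup, 80 mm across, 90 mm high; origin at its underside.
Things that resemble listed ones, but are neither listed nor needed, are in the scene too. There is more than one size of the part that bears dial; the job needs the smaller.

How it is judged:
By the outcome, as a careful person would: the job done as asked, in the order asked, and still so for the second after the job is handed in, with the robot touching nothing.
Of lug1, lug2, lug3, lug4 only 3 to 4 are there at a start; the rules pass over those that are not, and their reading is None.
At some moment in a run one of lug1, lug2, lug3, lug4 may be knocked a few centimetres aside while the robot is not near it.
Once in a run the grip may slacken for a moment while it holds something.
It also fails if it takes over 210 s, if anything falls off the work surface, if the arm or the gripper's body presses on something with over 40 N, if the wrist force passes 120 N, or if a joint passes its speed limit or range.

## Working session

There is one attempt and no reset: what is moved stays moved. The work goes in short steps, Python scripts to look and compute and a tool call to move; the robot and the scene stay as the last step left them, time stands still between calls to the robot, and variables do not carry over. Pictures are saved under pics/ and viewed, and the job is handed in when it is done.

Besides the shell and the picture viewer there is one more tool, called after "Emit:" as name(argument=value, ...) on one line, values as JSON. step_arm: Moves the arm, as the interface text tells. Its arguments: {"type":"object","properties":{"commands":{"type":"array"},"fingers":{"type":"number"}},"required":["commands"]}

```bash
mkdir -p pics; ls; cat > h.py <<'E'
import numpy as np, cv2
from bench import robot
def snap(n,f):
    ci=robot.camera_info(n)
    im,d=robot.snapshot(n)
    cv2.imwrite('pics/'+f+'.png',im[:,:,::-1]); np.savez('pics/'+f+'.npz',im=im,d=d,**{k:np.array(ci[k]) for k in ci})
    return im,d,ci
def load(f): return np.load('pics/'+f+'.npz')
def px(s,u,v,z=None):
    # world pos of pixel; by depth or on plane z
    R=s['R'];t=s['t']
    ray=np.array([(u-s['cx'])/s['fx'],(v-s['cy'])/s['fy'],1.0])
    C=-R.T@t; w=R.T@ray
    if z is None: k=s['d'][int(round(v)),int(round(u))]
    else: k=(z-C[2])/w[2]
    return C+k*w
def proj(s,X):
    c=s['R']@np.array(X)+s['t']; return s['fx']*c[0]/c[2]+s['cx'],s['fy']*c[1]/c[2]+s['cy']
def crop(f,u0,v0,u1,v1,k,out):
    im=cv2.imread('pics/'+f+'.png')[v0:v1,u0:u1]
    cv2.imwrite('pics/'+out+'.png',cv2.resize(im,None,fx=k,fy=k,interpolation=cv2.INTER_CUBIC))
E
python3 - <<'E'
from h import *
for n in ('top','scene','wrist'): snap(n,n+'0')
print(robot.get_obs())
for n in('top','scene'): 
    c=robot.camera_info(n);print(n,c['fx'],-np.array(c['R']).T@c['t'])
E
```

```text
pics
{'time': 0.15, 'joint_positions': array([-1.37709452e+00,  8.77974136e-02,  1.37187330e+00, -8.00898141e-06,
        1.68358566e+00, -1.03107225e-01]), 'qvel': array([-0.00214534, -0.00115536, -0.00393758, -0.00112189, -0.00070664,
       -0.0017665 ]), 'joint_torque': array([ 1.66318448e-03, -3.40644479e+01, -3.02793002e+01,  7.17136078e-02,
        3.05178808e-02, -1.21556996e-04]), 'tool_pos': array([ 0.16077171, -0.52556643,  0.21258352]), 'ee_rot': array([-1.57063301,  0.0016557 , -1.27398806]), 'wrist_force': array([ 0.34836541, -0.41070649,  0.32377913]), 'wrist_torque': array([0.0079096 , 0.03632766, 0.00405749]), 'width': 0.09434786191274376}
top 431.1322587821493 [0.26577611 0.02175568 1.28447219]
scene 440.50953857180093 [1.2034472  0.78143133 0.89955958]
```

View pics/top0.png

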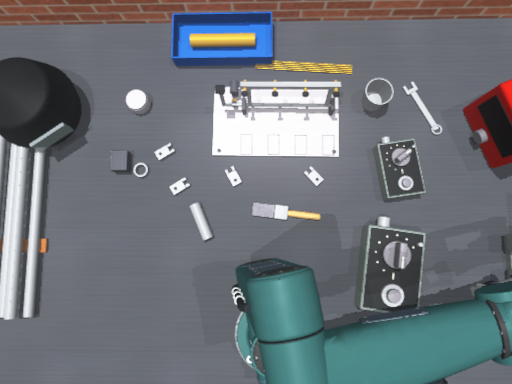

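View pics/scene0.png

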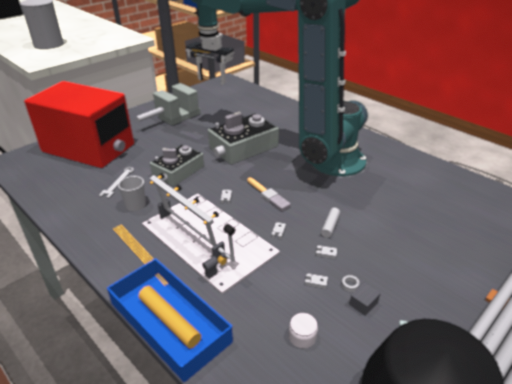

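View pics/wrist0.png

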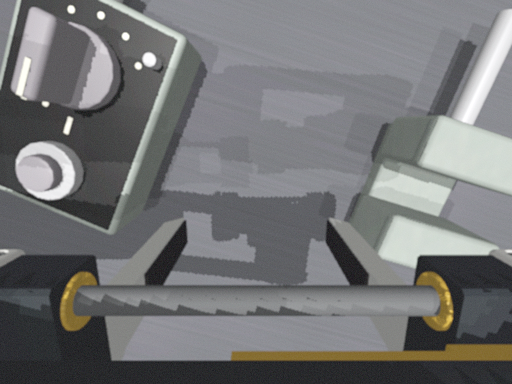

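```bash
python3 - <<'E'
from h import *
crop('top0',100,130,340,220,3.3,'c1')
crop('top0',205,70,350,165,5,'c2')
crop('top0',350,120,440,320,3,'c3')
s=load('top0')
for u,v in [(161,152),(178,187),(232,178),(312,178),(406,156),(397,255)]: print(u,v,px(s,u,v))
E
```

```text
161 152 [0.52698114 0.32934697 0.01829959]
178 187 [0.42152362 0.27676913 0.01114149]
232 178 [0.44721582 0.11485631 0.01669861]
312 178 [ 0.4462102  -0.12236086  0.01666202]
406 156 [ 0.49336194 -0.37117869  0.10744587]
397 255 [ 0.22596483 -0.32513474  0.13570382]
```

View pics/c1.png

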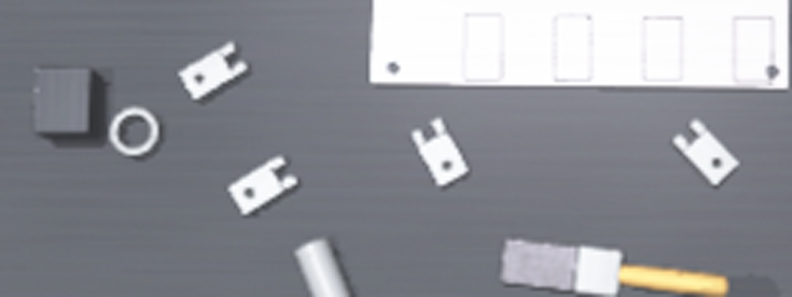

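View pics/c2.png

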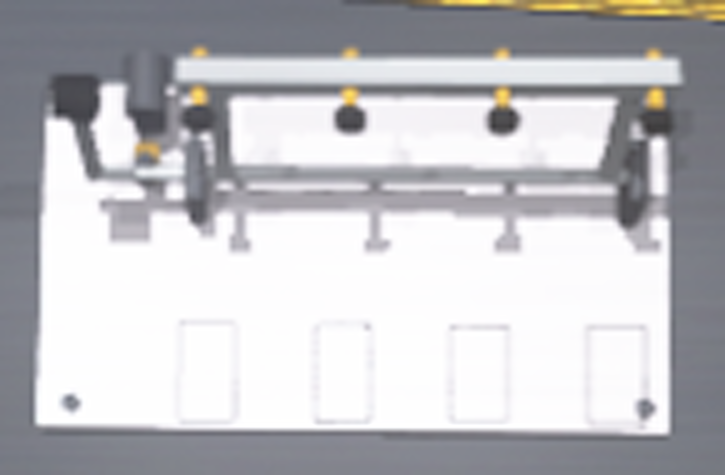

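View pics/c3.png

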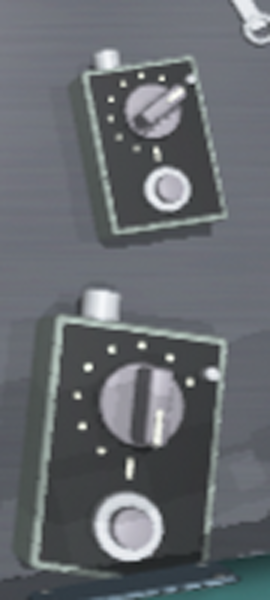

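```bash
python3 - <<'E'
from h import *
from scipy.spatial.transform import Rotation as Ro
s=load('top0')
# lugs: segment bright on bench by height 10-20mm & bright
im=s['im'].astype(int);d=s['d']
vv,uu=np.mgrid[0:384,0:512]
g=im.min(2)
m=((g>170)).astype(np.uint8)
n,lab,st,cen=cv2.connectedComponentsWithStats(m)
for i in range(1,n):
    a=st[i,4]
    if 60<a<400 and cen[i][1]>130 and cen[i][1]<220:
        c=[np.array(q) for q in cv2.boxPoints(cv2.minAreaRect(np.argwhere(lab==i)[:,::-1].astype(np.float32)))]
        P=[px(s,*q,z=0.016)[:2] for q in c]
        e=[np.linalg.norm(P[1]-P[0]),np.linalg.norm(P[2]-P[1])]
        L=(P[1]-P[0]) if e[0]>e[1] else P[2]-P[1]
        print(a,cen[i].round(1),np.mean(P,0).round(4),np.round(e,3),'ang',np.degrees(np.arctan2(L[1],L[0])).round(1))
for u,v in [(246.4,144.4),(273.7,144.4),(301,144.8),(328.2,144.8),]: print(px(s,u,v,0.012).round(4))
print('dial',px(s,350+155/3,120+107/3,0.10),'btn',px(s,350+168/3,120+188/3,.09))
print(px(s,218,89),px(s,219.5,104),)
w=load('wrist0'); o=robot.get_obs()
Rt=Ro.from_euler('xyz',o['ee_rot']).as_matrix()
C=-w['R'].T@w['t']; print('cam in tool',Rt.T@(C-o['tool_pos']));print('cam axes in tool (rows x,y,z)');print(w['R']@Rt); print(w['fx'])
E
```

```text
77 [ 46.2 134.2] [0.5845 0.6854] [0.115 0.006] ang -55.5
159 [163.3 151.4] [0.5304 0.3211] [0.056 0.03 ] ang -58.5
78 [139.9 169.5] [0.4743 0.3917] [0.04  0.042] ang -134.4
165 [233.  176.2] [0.4549 0.1135] [0.031 0.055] ang -153.5
167 [313.6 176. ] [ 0.4538 -0.127 ] [0.03  0.054] ang -136.2
142 [405.5 182.4] [ 0.4318 -0.3947] [0.041 0.039] ang -90.3
161 [178.4 186. ] [0.4251 0.2733] [0.056 0.03 ] ang -57.2
[0.5501 0.0723 0.012 ]
[ 0.5496 -0.01    0.012 ]
[ 0.5478 -0.092   0.012 ]
[ 0.5473 -0.1734  0.012 ]
dial [ 0.49580867 -0.36181396  0.1       ] btn [ 0.42161591 -0.37315937  0.09      ]
[0.66511986 0.14205677 0.17809146] [0.67748547 0.1550966  0.01096626]
cam in tool [ 1.48578522e-04 -1.71527221e-01  7.17259861e-02]
cam axes in tool (rows x,y,z)
[[ 9.99999492e-01 -1.00786924e-03 -9.06016169e-06]
 [-2.58272043e-04 -2.47545741e-01 -9.68876173e-01]
 [ 9.74257688e-04  9.68875684e-01 -2.47545875e-01]]
282.7881917964069
```

Emit:
step_arm(commands=[{"xyz":[0.147,0.2,0.0],"twist":[0,0,13.5]},{"xyz":[0.147,0.2,0.0],"twist":[0,0,13.5]},{"xyz":[0.147,0.2,0.0],"twist":[0,0,13.5]},{"xyz":[0.147,0.2,0.0],"twist":[0,0,13.5]},{"xyz":[0.147,0.2,0.0],"twist":[0,0,13.5]},{"xyz":[0.293,0.398,-0.02],"twist":[0,0,27]},{"xyz":[0.293,0.398,-0.02],"twist":[0,0,27]},{"xyz":[0.293,0.398,-0.02],"twist":[0,0,27]},{"xyz":[0.293,0.398,-0.02],"twist":[0,0,27]},{"xyz":[0.293,0.398,-0.02],"twist":[0,0,27]},{"xyz":[0.293,0.398,-0.02],"twist":[0,0,27]},{"xyz":[0.293,0.398,-0.02],"twist":[0,0,27]}], fingers=80)

```text
time: 1.15
tool_pos: [0.4546, -0.1255, 0.1931]
ee_rot: [-1.571, 0.0, -0.802]
wrist_force: [1.2, -0.3, -0.8]
width: 0.0643
```

```bash
cat >> h.py <<'E'
def lugs(f,zt=0.016,thr=170,show=True):
    s=load(f); im=s['im'].astype(int); d=s['d']
    m=(im.min(2)>thr).astype(np.uint8)
    n,lab,st,cen=cv2.connectedComponentsWithStats(m)
    out=[]
    for i in range(1,n):
        if st[i,4]<150: continue
        p=np.argwhere(lab==i)[:,::-1].astype(float)
        W=np.array([px(s,*q,z=zt)[:2] for q in p]).astype(np.float32)
        r=cv2.minAreaRect(W); P=cv2.boxPoints(r)
        e=[np.linalg.norm(P[1]-P[0]),np.linalg.norm(P[2]-P[1])]
        if not(.04<max(e)<.075 and .02<min(e)<.045): continue
        L=(P[1]-P[0]) if e[0]>e[1] else P[2]-P[1]
        a=np.degrees(np.arctan2(L[1],L[0]))%180
        print(cen[i].round(0),'c',np.round(r[0],4),'e',np.round(e,4),'axis',a.round(1))
def st():
    o=robot.get_obs(); print('t',round(o['time'],2),'tcp',o['tool_pos'].round(4),'rot',np.degrees(o['ee_rot']).round(1),'F',o['wrist_force'].round(1),'w',round(float(o['width']),4))
E
python3 - <<'E'
from h import *
st(); snap('wrist','w1'); lugs('w1')
E
```

```text
t 1.15 tcp [ 0.4546 -0.1255  0.1931] rot [-90.    0.  -45.9] F [ 1.2 -0.3 -0.8] w 0.0643
[99. 37.] c [0.4491 0.1125] e [0.0281 0.04  ] axis 29.3
```

View pics/w1.png

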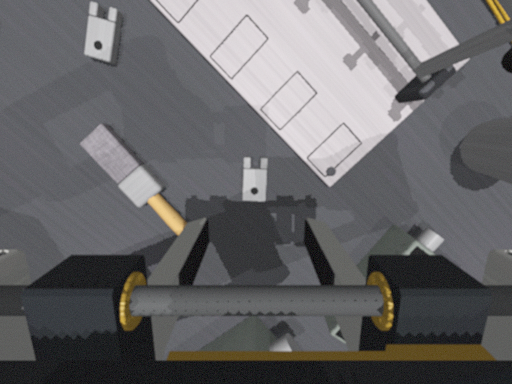

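```bash
python3 - <<'E'
from h import *
crop('w1',220,140,300,215,8,'c4'); crop('w1',200,0,370,190,4,'c5')
E
```

```text
(no output)
```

View pics/c4.png

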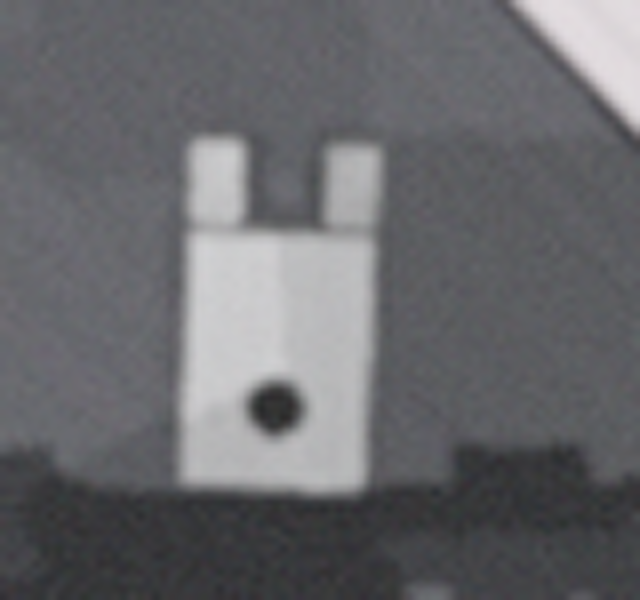

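View pics/c5.png

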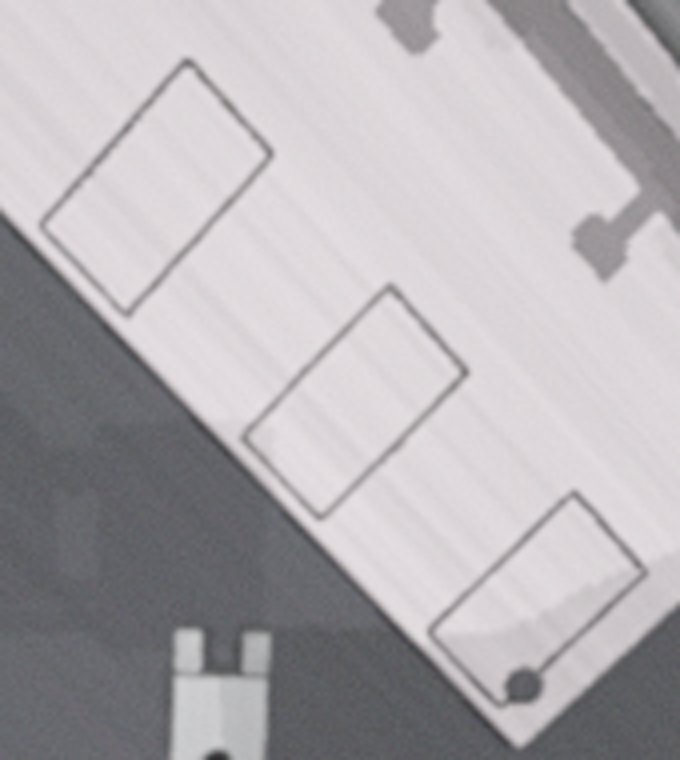

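```bash
python3 - <<'E'
from h import *
s=load('w1')
def q(name,pts,k,off,z):
    W=np.array([px(s,p[0]/k+off[0]-.5+.5/k,p[1]/k+off[1]-.5+.5/k,z)[:2] for p in pts])
    e=[np.linalg.norm(W[(i+1)%4]-W[i]).round(4) for i in range(4)]
    L=(W[0]+W[1]-W[2]-W[3]); print(name,W.mean(0).round(4),e,np.degrees(np.arctan2(L[1],L[0])).round(2))
q('D',[(188,137),(384,145),(368,494),(180,487)],8,(220,140),.016)
q('S3',[(188,62),(272,155),(127,315),(41,225)],4,(200,0),.012)
q('S2',[(391,287),(467,372),(321,517),(244,437)],4,(200,0),.012)
q('S1',[(574,493),(645,573),(503,706),(430,631)],4,(200,0),.012)
E
```

```text
D [ 0.4544 -0.1238] [np.float64(0.0302), np.float64(0.0559), np.float64(0.0301), np.float64(0.056)] 42.05
S3 [ 0.5514 -0.005 ] [np.float64(0.0331), np.float64(0.0594), np.float64(0.0341), np.float64(0.0593)] -1.13
S2 [ 0.5502 -0.0871] [np.float64(0.0329), np.float64(0.0593), np.float64(0.0331), np.float64(0.0595)] -1.37
S1 [ 0.5488 -0.1693] [np.float64(0.0336), np.float64(0.0585), np.float64(0.0339), np.float64(0.059)] -0.8
```

Emit:
step_arm(commands=[{"xyz":[0,0.0017,-0.04],"twist":[0,0,-2]},{"xyz":[0,0.0017,-0.08],"twist":[0,0,-2]},{"xyz":[0,0.0017,-0.12],"twist":[0,0,-2]},{"xyz":[0,0.0017,-0.15],"twist":[0,0,-2]},{"xyz":[0,0.0017,-0.17],"twist":[0,0,-2]},{"xyz":[0,0.0017,-0.18],"twist":[0,0,-2]},{"xyz":[0,0.0017,-0.182],"twist":[0,0,-2]},{"xyz":[0,0.0017,-0.182],"twist":[0,0,-2]}])

```text
time: 1.87
tool_pos: [0.4539, -0.1265, 0.0116]
ee_rot: [-1.571, 0.0, -0.838]
wrist_force: [0.2, -0.2, -0.7]
width: 0.0643
```

Emit:
step_arm(commands=[{"xyz":[0,0,0],"twist":[0,0,0]},{"xyz":[0,0,0],"twist":[0,0,0]},{"xyz":[0,0,0],"twist":[0,0,0]},{"xyz":[0,0,0],"twist":[0,0,0]},{"xyz":[0,0,0],"twist":[0,0,0]},{"xyz":[0,0,0],"twist":[0,0,0]},{"xyz":[0,0,0],"twist":[0,0,0]},{"xyz":[0,0,0],"twist":[0,0,0]}], fingers=255)

```text
time: 2.53
tool_pos: [0.4538, -0.126, 0.012]
ee_rot: [-1.571, 0.0, -0.838]
wrist_force: [-1.8, 1.0, 4.0]
width: 0.0301
```

Emit:
step_arm(commands=[{"xyz":[0,0,0.04],"twist":[0,0,0]},{"xyz":[0,0,0.08],"twist":[0,0,0]},{"xyz":[0,0,0.12],"twist":[0,0,7]},{"xyz":[0.01,-0.01,0.15],"twist":[0,0,14]},{"xyz":[0.02,-0.02,0.18],"twist":[0,0,21]},{"xyz":[0.04,-0.03,0.18],"twist":[0,0,28]},{"xyz":[0.06,-0.04,0.18],"twist":[0,0,35]},{"xyz":[0.08,-0.043,0.18],"twist":[0,0,42]},{"xyz":[0.095,-0.043,0.18],"twist":[0,0,49]},{"xyz":[0.095,-0.043,0.18],"twist":[0,0,56]},{"xyz":[0.095,-0.043,0.18],"twist":[0,0,63]},{"xyz":[0.095,-0.043,0.18],"twist":[0,0,70]}])

```text
time: 3.53
tool_pos: [0.549, -0.1694, 0.19]
ee_rot: [-1.57, 0.001, 0.39]
wrist_force: [-0.0, -1.0, -2.1]
width: 0.0296
```

Emit:
step_arm(commands=[{"xyz":[0,0,0],"twist":[0,0,7]},{"xyz":[0,0,0],"twist":[0,0,14]},{"xyz":[0,0,0],"twist":[0,0,21]},{"xyz":[0,0,0],"twist":[0,0,28]},{"xyz":[0,0,0],"twist":[0,0,35]},{"xyz":[0,0,0],"twist":[0,0,42]},{"xyz":[0,0,0],"twist":[0,0,49]},{"xyz":[0,0,0],"twist":[0,0,56]},{"xyz":[0,0,0],"twist":[0,0,63]},{"xyz":[0,0,0],"twist":[0,0,67]},{"xyz":[0,0,0],"twist":[0,0,67]},{"xyz":[0,0,0],"twist":[0,0,67]}])

```text
time: 4.53
tool_pos: [0.5487, -0.1693, 0.1907]
ee_rot: [-1.57, -0.0, 1.551]
wrist_force: [0.2, -0.4, -1.5]
width: 0.0297
```

```bash
python3 - <<'E'
from h import *
st(); snap('wrist','w2'); print(robot.get_obs()['joint_positions'].round(2))
E
```

```text
t 4.53 tcp [ 0.5487 -0.1693  0.1907] rot [-89.9  -0.   88.9] F [ 0.2 -0.4 -1.5] w 0.0297
[-0.4   0.15  1.35 -0.    1.65 -1.95]
```

View pics/w2.png

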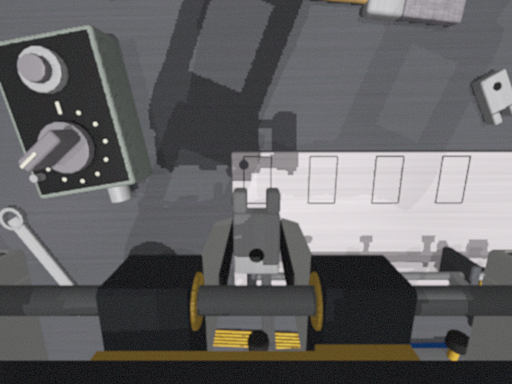

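```bash
python3 - <<'E'
from h import *
crop('w2',225,145,305,285,5,'c6'); crop('w2',295,145,475,215,4.4,'c7')
E
```

```text
(no output)
```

View pics/c6.png

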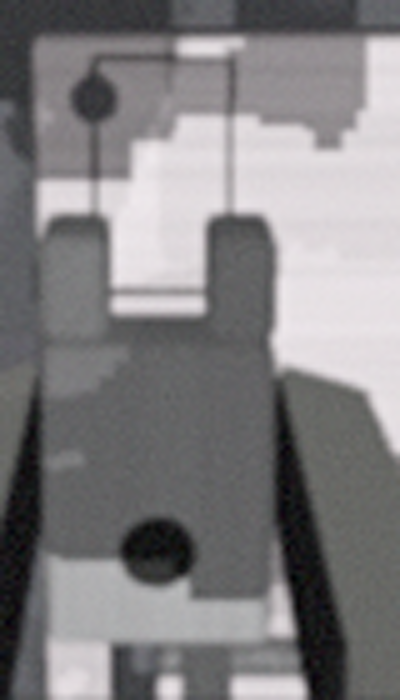

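View pics/c7.png

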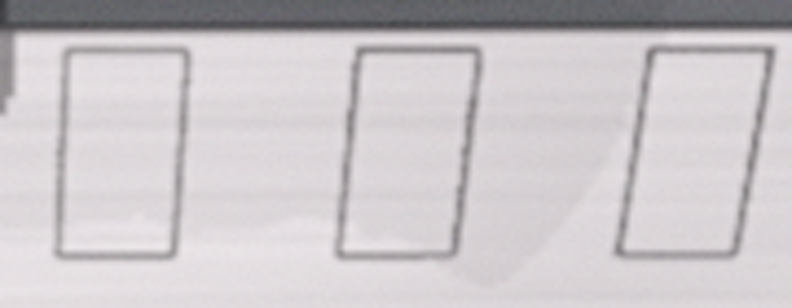

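```bash
python3 - <<'E'
from h import *
s=load('w2')
def c6(u,v): return (u+.5-.5/5-225)*5,(v+.5-145)*5
T=np.array([.5487,-.1693,.1907]); a=np.radians(88.9)
X=np.array([np.cos(a),np.sin(a),0]);Z=np.array([-np.sin(a),np.cos(a),0])
for off in (0,.0019):
  for nm,h in(('top',.004),('bot',-.012)):
    for zz,l in((.028,'prong tip'),(.014,'slotfloor'),(-.028,'back')):
        print(off,nm,l,[tuple(np.round(c6(*proj(s,T+X*x+Z*(zz+off)+np.array([0,0,h]))),0)) for x in(-.015,.015)])
def q(name,pts,k,off,z):
    W=np.array([px(s,p[0]/k+off[0]-.5+.5/k,p[1]/k+off[1]-.5+.5/k,z)[:2] for p in pts])
    e=[np.linalg.norm(W[(i+1)%4]-W[i]).round(4) for i in range(4)]
    L=(W[0]+W[1]-W[2]-W[3]); print(name,W.mean(0).round(4),e,np.degrees(np.arctan2(L[1],L[0])).round(2))
o=(295,145);k=4.4
q('S2',[(56,255),(173,256),(188,50),(66,50)],k,o,.012)
q('S3',[(338,255),(455,255),(481,50),(358,49)],k,o,.012)
q('S4',[(616,254),(736,255),(773,50),(651,49)],k,o,.012)
q('S1',[(93,291),(233,291),(233,57),(95,57)],5,(225,145),.012)
E
```

```text
0 top prong tip [(np.float64(38.0), np.float64(251.0)), (np.float64(283.0), np.float64(251.0))]
0 top slotfloor [(np.float64(41.0), np.float64(360.0)), (np.float64(281.0), np.float64(360.0))]
0 top back [(np.float64(47.0), np.float64(661.0)), (np.float64(274.0), np.float64(661.0))]
0 bot prong tip [(np.float64(48.0), np.float64(221.0)), (np.float64(273.0), np.float64(221.0))]
0 bot slotfloor [(np.float64(50.0), np.float64(322.0)), (np.float64(271.0), np.float64(322.0))]
0 bot back [(np.float64(56.0), np.float64(602.0)), (np.float64(265.0), np.float64(602.0))]
0.0019 top prong tip [(np.float64(38.0), np.float64(236.0)), (np.float64(283.0), np.float64(236.0))]
0.0019 top slotfloor [(np.float64(40.0), np.float64(345.0)), (np.float64(281.0), np.float64(345.0))]
0.0019 top back [(np.float64(47.0), np.float64(648.0)), (np.float64(274.0), np.float64(648.0))]
0.0019 bot prong tip [(np.float64(48.0), np.float64(208.0)), (np.float64(273.0), np.float64(208.0))]
0.0019 bot slotfloor [(np.float64(50.0), np.float64(308.0)), (np.float64(271.0), np.float64(308.0))]
0.0019 bot back [(np.float64(55.0), np.float64(590.0)), (np.float64(265.0), np.float64(590.0))]
S2 [ 0.5499 -0.0867] [np.float64(0.0343), np.float64(0.0602), np.float64(0.0343), np.float64(0.0599)] -1.23
S3 [ 0.5514 -0.0044] [np.float64(0.0342), np.float64(0.0599), np.float64(0.0346), np.float64(0.0602)] -0.85
S4 [0.5529 0.0775] [np.float64(0.0351), np.float64(0.0599), np.float64(0.0343), np.float64(0.0599)] -1.18
S1 [ 0.5484 -0.1684] [np.float64(0.0361), np.float64(0.0602), np.float64(0.0341), np.float64(0.0602)] -1.29
```

Emit:
step_arm(commands=[{"xyz":[0.0021,0.0003,-0.04],"twist":[0,0,0]},{"xyz":[0.0021,0.0003,-0.08],"twist":[0,0,0]},{"xyz":[0.0021,0.0003,-0.12],"twist":[0,0,0]},{"xyz":[0.0021,0.0003,-0.145],"twist":[0,0,0]},{"xyz":[0.0021,0.0003,-0.155],"twist":[0,0,0]},{"xyz":[0.0021,0.0003,-0.16],"twist":[0,0,0]},{"xyz":[0.0021,0.0003,-0.164],"twist":[0,0,0]},{"xyz":[0.0021,0.0003,-0.1665],"twist":[0,0,0]},{"xyz":[0.0021,0.0003,-0.1665],"twist":[0,0,0]},{"xyz":[0.0021,0.0003,-0.1665],"twist":[0,0,0]}])

```text
time: 5.42
tool_pos: [0.5523, -0.1695, 0.027]
ee_rot: [-1.574, 0.001, 1.553]
wrist_force: [0.6, 0.5, -1.9]
width: 0.0297
```

Emit:
step_arm(commands=[{"xyz":[0,0,0],"twist":[0,0,0]},{"xyz":[0,0,0],"twist":[0,0,0]},{"xyz":[0,0,0],"twist":[0,0,0]},{"xyz":[0,0,0],"twist":[0,0,0]}])

```text
time: 5.75
tool_pos: [0.5511, -0.169, 0.0254]
ee_rot: [-1.571, 0.0, 1.553]
wrist_force: [-0.0, 0.6, -1.6]
width: 0.0296
```

Emit:
step_arm(commands=[{"xyz":[-0.0003,0,-0.001],"twist":[0,0,0]},{"xyz":[-0.0003,0,-0.0015],"twist":[0,0,0]},{"xyz":[-0.0003,0,-0.0015],"twist":[0,0,0]},{"xyz":[-0.0003,0,-0.0015],"twist":[0,0,0]}])

```text
time: 6.08
tool_pos: [0.5508, -0.169, 0.024]
ee_rot: [-1.571, 0.0, 1.553]
wrist_force: [-0.5, 0.5, 2.3]
width: 0.0298
```

Emit:
step_arm(commands=[{"xyz":[0,0,0],"twist":[0,0,0]},{"xyz":[0,0,0],"twist":[0,0,0]},{"xyz":[0,0,0],"twist":[0,0,0]},{"xyz":[0,0,0],"twist":[0,0,0]},{"xyz":[0,0,0.005],"twist":[0,0,0]},{"xyz":[0,0,0.04],"twist":[0,0,0]},{"xyz":[0,0,0.08],"twist":[0,0,0]},{"xyz":[0,0,0.12],"twist":[0,0,0]},{"xyz":[0,0,0.165],"twist":[0,0,0]},{"xyz":[0,0,0.165],"twist":[0,0,0]},{"xyz":[0,0,0.165],"twist":[0,0,0]},{"xyz":[0,0,0.165],"twist":[0,0,0]}], fingers=80)

```text
time: 7.08
tool_pos: [0.5506, -0.1689, 0.1885]
ee_rot: [-1.571, 0.0, 1.553]
wrist_force: [-0.8, -0.9, -1.1]
width: 0.0644
```

```bash
python3 - <<'E'
from h import *
st(); snap('wrist','w3');crop('w3',200,140,320,260,5,'c8')
E
```

```text
t 7.08 tcp [ 0.5506 -0.1689  0.1885] rot [-90.   0.  89.] F [-0.8 -0.9 -1.1] w 0.0644
```

View pics/c8.png

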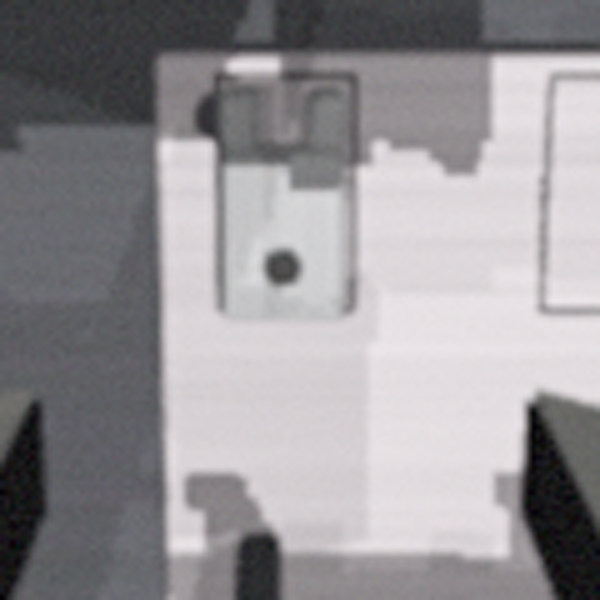

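```bash
cat >> h.py <<'E'
def cp(s,k,off,p,z): return px(s,p[0]/k+off[0]-.5+.5/k,p[1]/k+off[1]-.5+.5/k,z)[:2].round(4)
def overlay(f,c,ax,zb,out,box,k,rect=None):
    # draw predicted lug wireframe (centre c, axis deg) bottom at zb
    s=load(f); im=cv2.imread('pics/'+f+'.png'); u0,v0,u1,v1=box
    im=cv2.resize(im[v0:v1,u0:u1],None,fx=k,fy=k,interpolation=cv2.INTER_CUBIC)
    a=np.radians(ax);X=np.array([np.cos(a),np.sin(a)]);Y=np.array([-X[1],X[0]])
    def poly(L,W,z,col):
        P=[proj(s,list(np.array(c)+X*x*L+Y*y*W)+[z]) for x,y in((1,1),(1,-1),(-1,-1),(-1,1))]
        P=np.array([((u+.5-u0)*k-.5,(v+.5-v0)*k-.5) for u,v in P]).round().astype(np.int32)
        cv2.polylines(im,[P],True,col,1)
    if rect: poly(.03,.017,.012,(0,255,0))
    else: poly(.028,.015,zb,(0,0,255)); poly(.028,.015,zb+.016,(255,0,0))
    cv2.imwrite('pics/'+out+'.png',im)
E
python3 - <<'E'
from h import *
s=load('w3')
for p in[(225,318),(350,318)]: print(cp(s,5,(200,140),p,.028))
for p in[(215,74),(357,74),(540,311),(553,73)]: print(cp(s,5,(200,140),p,.012))
overlay('w3',(.5486,-.169),-1.1,.012,'o1',(200,140,320,260),5)
E
```

```text
[ 0.5757 -0.1841]
[ 0.5762 -0.1535]
[ 0.518  -0.1856]
[ 0.5186 -0.1507]
[ 0.5798 -0.1042]
[ 0.5192 -0.1027]
```

View pics/o1.png

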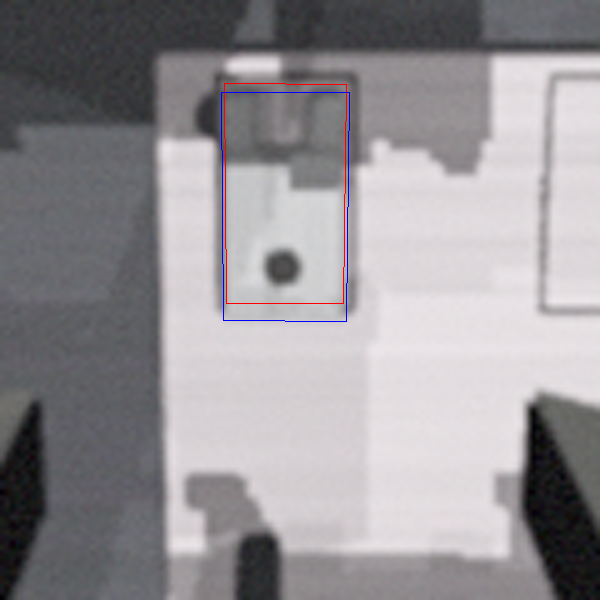

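Emit:
step_arm(commands=[{"xyz":[-0.095,0.286,0.004],"twist":[0,0,26.5]},{"xyz":[-0.095,0.286,0.004],"twist":[0,0,26.5]},{"xyz":[-0.095,0.286,0.004],"twist":[0,0,26.5]},{"xyz":[-0.095,0.286,0.004],"twist":[0,0,26.5]},{"xyz":[-0.095,0.286,0.004],"twist":[0,0,26.5]},{"xyz":[-0.095,0.286,0.004],"twist":[0,0,26.5]},{"xyz":[-0.095,0.286,0.004],"twist":[0,0,26.5]},{"xyz":[-0.095,0.286,0.004],"twist":[0,0,26.5]},{"xyz":[-0.095,0.286,0.004],"twist":[0,0,26.5]},{"xyz":[-0.095,0.286,0.004],"twist":[0,0,26.5]},{"xyz":[-0.095,0.286,0.004],"twist":[0,0,26.5]},{"xyz":[-0.095,0.286,0.004],"twist":[0,0,26.5]}])

```text
time: 8.13
tool_pos: [0.456, 0.1155, 0.1917]
ee_rot: [-1.569, 0.0, 2.013]
wrist_force: [-0.2, -0.2, -0.1]
width: 0.0646
```

```bash
python3 - <<'E'
from h import *
st(); snap('wrist','w4');lugs('w4',thr=150);crop('w4',210,130,310,230,7,'c9')
E
```

```text
t 8.13 tcp [0.456  0.1155 0.1917] rot [-89.9   0.  115.4] F [-0.2 -0.2 -0.1] w 0.0646
[257. 178.] c [0.4554 0.1163] e [0.0296 0.0538] axis 28.6
[383. 213.] c [0.426  0.2757] e [0.0542 0.0288] axis 121.4
```

View pics/w4.png

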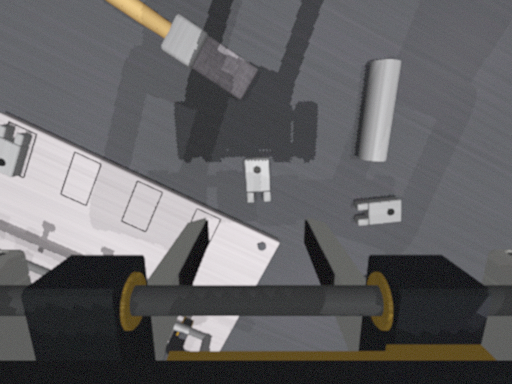

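View pics/c9.png

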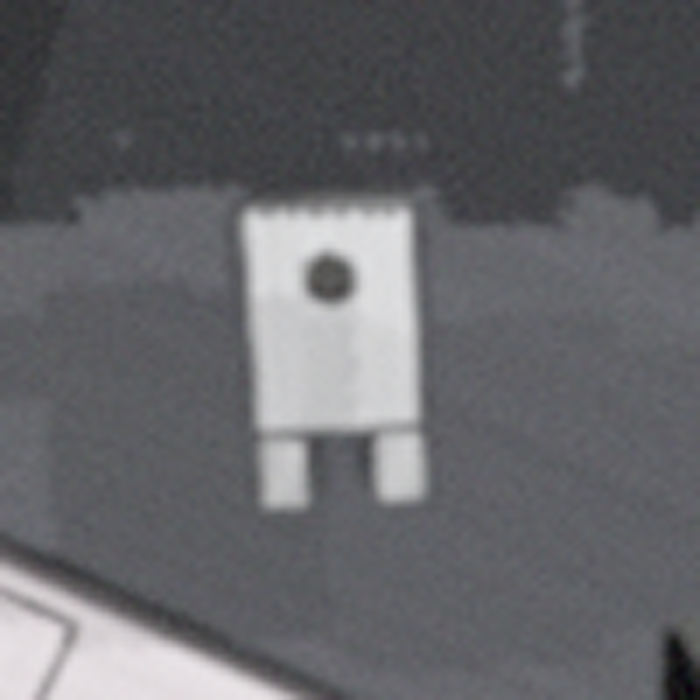

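```bash
python3 - <<'E'
from h import *
s=load('w4');f=lambda p:cp(s,7,(210,130),p,.016)
a,b,c,d=f((242,210)),f((412,207)),f((427,498)),f((262,508))
ax=((c+d)-(a+b));print(np.linalg.norm(ax)/2,np.linalg.norm(d-c),np.degrees(np.arctan2(ax[1],ax[0])));n=ax/np.linalg.norm(ax)
w=(c-d);print('perp',np.degrees(np.arctan2(w[1],w[0])))
print('ctr',(c+d)/2-n*.028, (a+b+c+d)/4)
E
```

```text
0.0537952832504858 0.030168195173062646 28.780463705343948
perp 118.94392340060158
ctr [0.45445881 0.11591926] [0.455425 0.11645 ]
```

Emit:
step_arm(commands=[{"xyz":[-0.0012,-0.001,-0.04],"twist":[0,0,3.3]},{"xyz":[-0.0012,-0.001,-0.08],"twist":[0,0,3.3]},{"xyz":[-0.0012,-0.001,-0.12],"twist":[0,0,3.3]},{"xyz":[-0.0012,-0.001,-0.15],"twist":[0,0,3.3]},{"xyz":[-0.0012,-0.001,-0.17],"twist":[0,0,3.3]},{"xyz":[-0.0012,-0.001,-0.18],"twist":[0,0,3.3]},{"xyz":[-0.0012,-0.001,-0.1815],"twist":[0,0,3.3]},{"xyz":[-0.0012,-0.001,-0.1815],"twist":[0,0,3.3]},{"xyz":[-0.0012,-0.001,-0.1815],"twist":[0,0,3.3]},{"xyz":[-0.0012,-0.001,-0.1815],"twist":[0,0,3.3]}])

```text
time: 9.02
tool_pos: [0.4559, 0.116, 0.0127]
ee_rot: [-1.574, 0.001, 2.073]
wrist_force: [0.4, -0.9, 0.3]
width: 0.0645
```

Emit:
step_arm(commands=[{"xyz":[0,0,0],"twist":[0,0,0]},{"xyz":[0,0,0],"twist":[0,0,0]},{"xyz":[0,0,0],"twist":[0,0,0]},{"xyz":[0,0,0],"twist":[0,0,0]},{"xyz":[0,0,0],"twist":[0,0,0]},{"xyz":[0,0,0],"twist":[0,0,0]}], fingers=255)

```text
time: 9.52
tool_pos: [0.4544, 0.1161, 0.0111]
ee_rot: [-1.571, -0.0, 2.074]
wrist_force: [0.2, 0.6, 1.1]
width: 0.0296
```

Emit:
step_arm(commands=[{"xyz":[0,0,0.04],"twist":[0,0,0]},{"xyz":[0,0,0.08],"twist":[0,0,0]},{"xyz":[0,0,0.12],"twist":[0,0,-7]},{"xyz":[0.016,-0.034,0.14],"twist":[0,0,-14]},{"xyz":[0.032,-0.068,0.16],"twist":[0,0,-21]},{"xyz":[0.048,-0.102,0.18],"twist":[0,0,-28]},{"xyz":[0.064,-0.136,0.18],"twist":[0,0,-29.9]},{"xyz":[0.08,-0.17,0.18],"twist":[0,0,-29.9]},{"xyz":[0.0956,-0.2027,0.18],"twist":[0,0,-29.9]},{"xyz":[0.0956,-0.2027,0.18],"twist":[0,0,-29.9]},{"xyz":[0.0956,-0.2027,0.18],"twist":[0,0,-29.9]},{"xyz":[0.0956,-0.2027,0.18],"twist":[0,0,-29.9]}])

```text
time: 10.52
tool_pos: [0.5496, -0.0863, 0.1903]
ee_rot: [-1.569, -0.001, 1.551]
wrist_force: [0.3, 0.2, -1.7]
width: 0.0296
```

Emit:
step_arm(commands=[{"xyz":[0,0,0],"twist":[0,0,0]},{"xyz":[0,0,0],"twist":[0,0,0]},{"xyz":[0,0,0],"twist":[0,0,0]}])

```text
time: 10.77
tool_pos: [0.5498, -0.0855, 0.1913]
ee_rot: [-1.571, -0.0, 1.553]
wrist_force: [0.4, 0.4, -0.7]
width: 0.0296
```

```bash
python3 - <<'E'
from h import *
st(); snap('wrist','w5');crop('w5',225,145,305,285,5,'c10')
E
```

```text
t 10.77 tcp [ 0.5498 -0.0855  0.1913] rot [-90.  -0.  89.] F [ 0.4  0.4 -0.7] w 0.0296
```

View pics/c10.png

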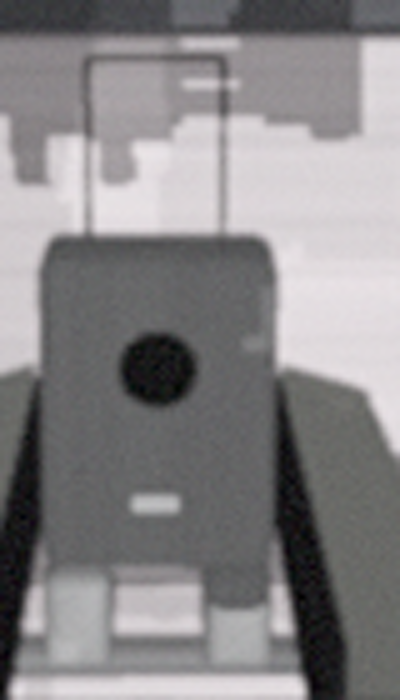

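```bash
python3 - <<'E'
from h import *
def fit(f,T,yaw,hb,obs,box=(225,145),k=5):
    s=load(f);T=np.array(T);a=np.radians(yaw);Z=np.array([-np.sin(a),np.cos(a),0])
    for off in (-.002,-.001,0,.001,.002):
        r=[(proj(s,T+Z*(zz+off)+np.array([0,0,hb+.016*t]))[1]+.5-box[1])*k for zz,t,_ in obs]
        print(off,[f'{x:.0f}/{o[2]}' for x,o in zip(r,obs)])
print('w2 D');fit('w2',(.5487,-.1693,.1907),88.9,-.012,[(.028,0,215),(.014,1,340),(-.028,1,640)])
print('w5 C');fit('w5',(.5498,-.0855,.1913),89,-.0111,[(.028,0,235),(-.014,1,565),(-.028,1,663)])
E
```

```text
w2 D
-0.002 ['236/215', '375/340', '675/640']
-0.001 ['229/215', '368/340', '668/640']
0 ['221/215', '360/340', '661/640']
0.001 ['214/215', '352/340', '655/640']
0.002 ['207/215', '345/340', '648/640']
w5 C
-0.002 ['238/235', '582/565', '679/663']
-0.001 ['230/235', '575/565', '672/663']
0 ['223/235', '568/565', '665/663']
0.001 ['216/235', '561/565', '658/663']
0.002 ['208/235', '554/565', '651/663']
```

Emit:
step_arm(commands=[{"xyz":[0.0001,-0.0008,-0.04],"twist":[0,0,0]},{"xyz":[0.0001,-0.0008,-0.08],"twist":[0,0,0]},{"xyz":[0.0001,-0.0008,-0.12],"twist":[0,0,0]},{"xyz":[0.0001,-0.0008,-0.145],"twist":[0,0,0]},{"xyz":[0.0001,-0.0008,-0.155],"twist":[0,0,0]},{"xyz":[0.0001,-0.0008,-0.162],"twist":[0,0,0]},{"xyz":[0.0001,-0.0008,-0.165],"twist":[0,0,0]},{"xyz":[0.0001,-0.0008,-0.167],"twist":[0,0,0]},{"xyz":[0.0001,-0.0008,-0.168],"twist":[0,0,0]},{"xyz":[0.0001,-0.0008,-0.168],"twist":[0,0,0]},{"xyz":[0.0001,-0.0008,-0.168],"twist":[0,0,0]},{"xyz":[0.0001,-0.0008,-0.168],"twist":[0,0,0]}])

```text
time: 11.82
tool_pos: [0.5509, -0.0877, 0.0241]
ee_rot: [-1.573, 0.0, 1.552]
wrist_force: [0.5, -0.3, -1.1]
width: 0.03
```

Emit:
step_arm(commands=[{"xyz":[0,0,0],"twist":[0,0,0]},{"xyz":[0,0,0],"twist":[0,0,0]},{"xyz":[0,0,0],"twist":[0,0,0]}])

```text
time: 12.07
tool_pos: [0.5502, -0.0875, 0.0231]
ee_rot: [-1.571, -0.0, 1.552]
wrist_force: [0.2, 0.2, -1.5]
width: 0.0295
```

Emit:
step_arm(commands=[{"xyz":[-0.0003,0.001,0],"twist":[0,0,0]},{"xyz":[-0.0003,0.001,-0.001],"twist":[0,0,0]},{"xyz":[-0.0003,0.001,-0.001],"twist":[0,0,0]},{"xyz":[-0.0003,0.001,-0.001],"twist":[0,0,0]}])

```text
time: 12.4
tool_pos: [0.5499, -0.0865, 0.0231]
ee_rot: [-1.571, 0.0, 1.552]
wrist_force: [-2.8, -0.4, 5.8]
width: 0.0299
```

Emit:
step_arm(commands=[{"xyz":[0,0,0],"twist":[0,0,0]},{"xyz":[0,0,0],"twist":[0,0,0]},{"xyz":[0,0,0],"twist":[0,0,0]},{"xyz":[0,0,0],"twist":[0,0,0]},{"xyz":[0,0,0.005],"twist":[0,0,0]},{"xyz":[0,0,0.04],"twist":[0,0,0]},{"xyz":[0,0,0.08],"twist":[0,0,0]},{"xyz":[0,0,0.12],"twist":[0,0,0]},{"xyz":[0,0,0.165],"twist":[0,0,0]},{"xyz":[0,0,0.168],"twist":[0,0,0]},{"xyz":[0,0,0.168],"twist":[0,0,0]},{"xyz":[0,0,0.168],"twist":[0,0,0]}], fingers=80)

```text
time: 13.4
tool_pos: [0.5498, -0.0864, 0.19]
ee_rot: [-1.571, -0.0, 1.552]
wrist_force: [-0.7, 0.7, -0.3]
width: 0.0648
```

```bash
python3 - <<'E'
from h import *
st(); snap('wrist','w6');crop('w6',140,140,310,260,4.6,'c11')
E
```

```text
t 13.4 tcp [ 0.5498 -0.0864  0.19  ] rot [-90.   -0.   88.9] F [-0.7  0.7 -0.3] w 0.0648
```

View pics/c11.png

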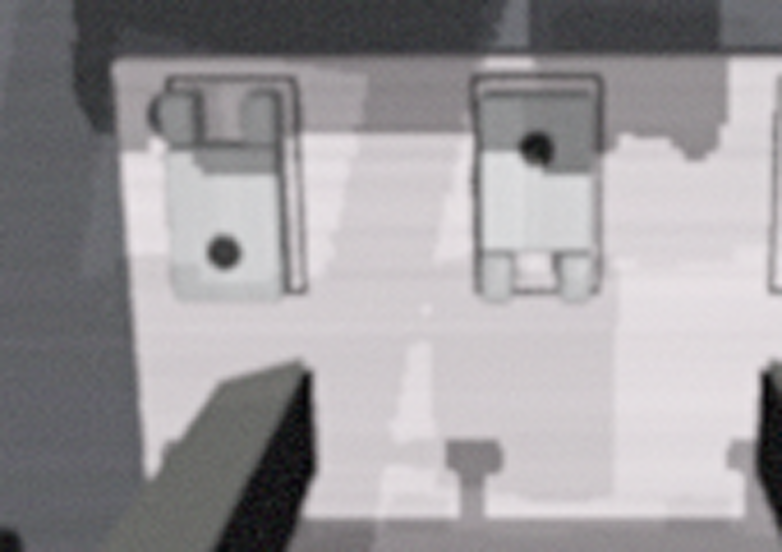

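```bash
python3 - <<'E'
from h import *
s=load('w6');o=(140,140);k=4.6
print('C back', [cp(s,k,o,p,.028) for p in[(482,300),(594,299)]],'top front',[cp(s,k,o,p,.028) for p in[(482,93),(594,92)]])
print('out', [cp(s,k,o,p,.012) for p in[(472,75),(602,75),(602,293),(474,293)]])
print('D back', [cp(s,k,o,p,.028) for p in[(172,300),(283,300)]],'out S1 right',[cp(s,k,o,p,.012) for p in[(297,77),(305,292)]])
overlay('w6',(.55,-.0865),-1.1,.012,'o2',(140,140,310,260),4.6)
E
```

```text
C back [array([ 0.5774, -0.102 ]), array([ 0.5776, -0.072 ])] top front [array([ 0.522 , -0.1003]), array([ 0.5223, -0.0716])]
out [array([ 0.5192, -0.1036]), array([ 0.5198, -0.0688]), array([ 0.5807, -0.0692]), array([ 0.58 , -0.105])]
D back [array([ 0.5758, -0.1849]), array([ 0.5764, -0.1552])] out S1 right [array([ 0.5188, -0.1506]), array([ 0.5789, -0.1522])]
```

View pics/o2.png

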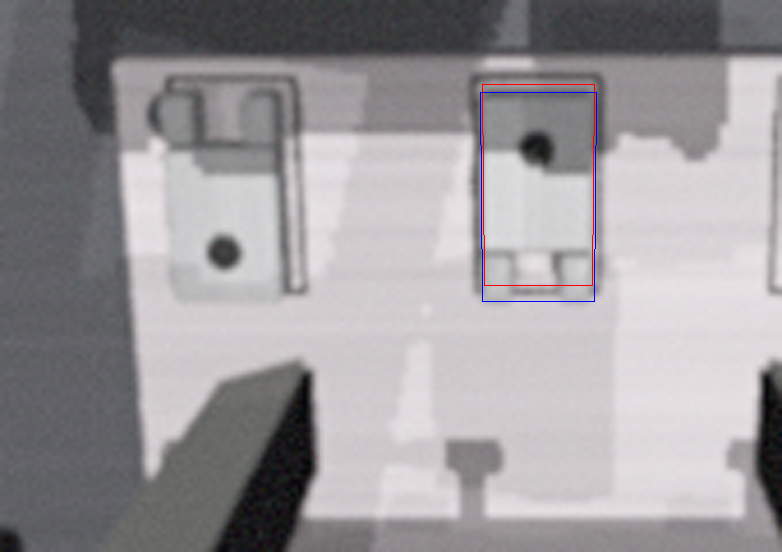

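Emit:
step_arm(commands=[{"xyz":[-0.124,0.362,0.003],"twist":[0,0,-57.5]},{"xyz":[-0.124,0.362,0.003],"twist":[0,0,-57.5]},{"xyz":[-0.124,0.362,0.003],"twist":[0,0,-57.5]},{"xyz":[-0.124,0.362,0.003],"twist":[0,0,-57.5]},{"xyz":[-0.124,0.362,0.003],"twist":[0,0,-57.5]},{"xyz":[-0.124,0.362,0.003],"twist":[0,0,-57.5]},{"xyz":[-0.124,0.362,0.003],"twist":[0,0,-57.5]},{"xyz":[-0.124,0.362,0.003],"twist":[0,0,-57.5]},{"xyz":[-0.124,0.362,0.003],"twist":[0,0,-57.5]},{"xyz":[-0.124,0.362,0.003],"twist":[0,0,-57.5]},{"xyz":[-0.124,0.362,0.003],"twist":[0,0,-57.5]},{"xyz":[-0.124,0.362,0.003],"twist":[0,0,-57.5]}])

```text
time: 14.45
tool_pos: [0.4238, 0.2764, 0.1899]
ee_rot: [-1.571, 0.006, 0.553]
wrist_force: [-0.4, 0.1, -0.8]
width: 0.0645
```

Emit:
step_arm(commands=[{"xyz":[0,0,0],"twist":[0,0,0]},{"xyz":[0,0,0],"twist":[0,0,0]},{"xyz":[0,0,0],"twist":[0,0,0]},{"xyz":[0,0,0],"twist":[0,0,0]}])

```text
time: 14.78
tool_pos: [0.4264, 0.2742, 0.1927]
ee_rot: [-1.571, 0.001, 0.546]
wrist_force: [-0.6, -0.0, 0.2]
width: 0.0642
```

```bash
python3 - <<'E'
from h import *
st(); snap('wrist','w7');lugs('w7',thr=150);crop('w7',210,130,310,230,7,'c12')
E
```

```text
t 14.78 tcp [0.4264 0.2742 0.1927] rot [-90.    0.   31.3] F [-0.6 -0.   0.2] w 0.0642
[392.  81.] c [0.508  0.4601] e [0.0598 0.0436] axis 179.8
[345. 116.] c [0.4759 0.3946] e [0.0438 0.0438] axis 168.1
[257. 175.] c [0.4255 0.2767] e [0.0551 0.0284] axis 121.9
[348. 187.] c [0.5313 0.3244] e [0.0559 0.0316] axis 121.3
[283. 280.] c [0.5319 0.1772] e [0.0216 0.0443] axis 31.3
```

View pics/w7.png

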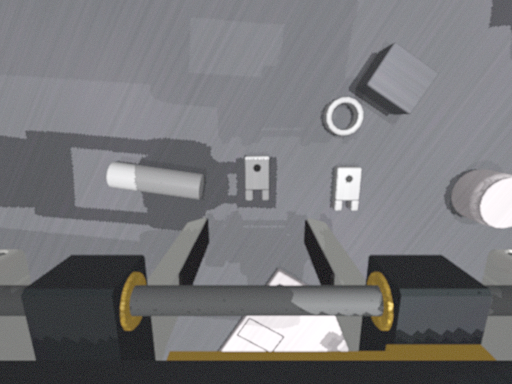

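View pics/c12.png

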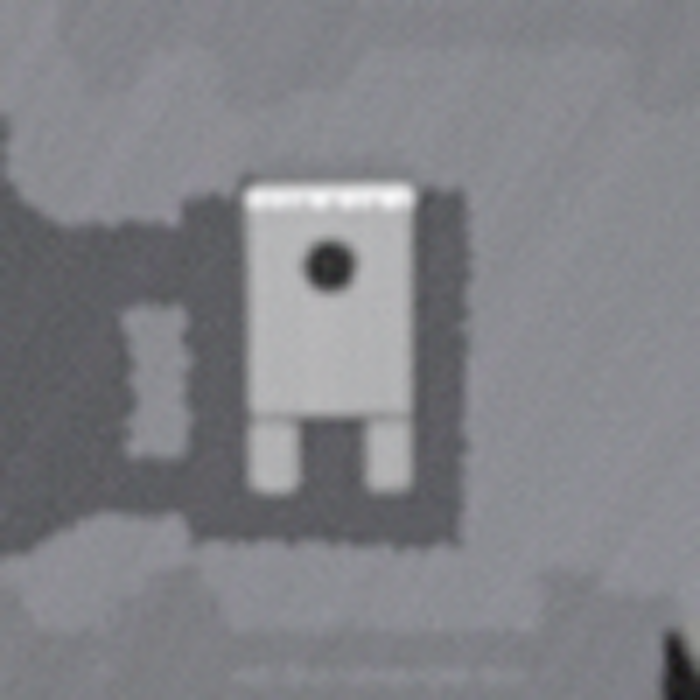

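```bash
python3 - <<'E'
from h import *
s=load('w7');f=lambda p:cp(s,7,(210,130),p,.016)
a,b,c,d=f((246,205)),f((413,204)),f((412,494)),f((248,495))
ax=((c+d)-(a+b));print(np.linalg.norm(ax)/2,np.linalg.norm(d-c),np.degrees(np.arctan2(ax[1],ax[0])));n=ax/np.linalg.norm(ax)
print('ctr',(c+d)/2-n*.028, (a+b+c+d)/4); print('slot',(f((300,415))+f((364,415)))/2-n*.014)
E
```

```text
0.05300304236550957 0.0299456173755025 -58.619116057140076
ctr [0.4259697  0.27585429] [0.42675  0.274575]
slot [0.42585985 0.27685214]
```

Emit:
step_arm(commands=[{"xyz":[0,0.0005,-0.04],"twist":[0,0,0]},{"xyz":[0,0.0005,-0.08],"twist":[0,0,0]},{"xyz":[0,0.0005,-0.12],"twist":[0,0,0]},{"xyz":[0,0.0005,-0.15],"twist":[0,0,0]},{"xyz":[0,0.0005,-0.17],"twist":[0,0,0]},{"xyz":[0,0.0005,-0.18],"twist":[0,0,0]},{"xyz":[0,0.0005,-0.1815],"twist":[0,0,0]},{"xyz":[0,0.0005,-0.1815],"twist":[0,0,0]},{"xyz":[0,0.0005,-0.1815],"twist":[0,0,0]},{"xyz":[0,0.0005,-0.1815],"twist":[0,0,0]},{"xyz":[0,0.0005,-0.1815],"twist":[0,0,0]},{"xyz":[0,0.0005,-0.1815],"twist":[0,0,0]}])

```text
time: 15.83
tool_pos: [0.4266, 0.2765, 0.0128]
ee_rot: [-1.571, -0.002, 0.548]
wrist_force: [0.0, 0.5, 0.7]
width: 0.0643
```

Emit:
step_arm(commands=[{"xyz":[0,0,0],"twist":[0,0,0]},{"xyz":[0,0,0],"twist":[0,0,0]},{"xyz":[0,0,0],"twist":[0,0,0]},{"xyz":[0,0,0],"twist":[0,0,0]},{"xyz":[0,0,0],"twist":[0,0,0]},{"xyz":[0,0,0],"twist":[0,0,0]},{"xyz":[0,0,0],"twist":[0,0,0]}], fingers=255)

```text
time: 16.42
tool_pos: [0.4258, 0.276, 0.0114]
ee_rot: [-1.571, -0.0, 0.548]
wrist_force: [-0.8, -0.4, -0.4]
width: 0.0298
```

Emit:
step_arm(commands=[{"xyz":[0,0,0.04],"twist":[0,0,0]},{"xyz":[0,0,0.08],"twist":[0,0,7]},{"xyz":[0,0,0.12],"twist":[0,0,14]},{"xyz":[0.016,-0.034,0.15],"twist":[0,0,21]},{"xyz":[0.032,-0.068,0.17],"twist":[0,0,28]},{"xyz":[0.048,-0.102,0.18],"twist":[0,0,35]},{"xyz":[0.064,-0.138,0.18],"twist":[0,0,42]},{"xyz":[0.08,-0.174,0.18],"twist":[0,0,49]},{"xyz":[0.095,-0.21,0.18],"twist":[0,0,56]},{"xyz":[0.11,-0.245,0.18],"twist":[0,0,57.5]},{"xyz":[0.1254,-0.2805,0.18],"twist":[0,0,57.5]},{"xyz":[0.1254,-0.2805,0.18],"twist":[0,0,57.5]}])

```text
time: 17.42
tool_pos: [0.5525, -0.01, 0.1905]
ee_rot: [-1.57, 0.003, 1.546]
wrist_force: [0.6, 0.4, -0.8]
width: 0.0296
```

Emit:
step_arm(commands=[{"xyz":[0,0,0],"twist":[0,0,0]},{"xyz":[0,0,0],"twist":[0,0,0]},{"xyz":[0,0,0],"twist":[0,0,0]},{"xyz":[0,0,0],"twist":[0,0,0]},{"xyz":[0,0,0],"twist":[0,0,0]},{"xyz":[0,0,0],"twist":[0,0,0]}])

```text
time: 17.92
tool_pos: [0.551, -0.0031, 0.1918]
ee_rot: [-1.571, -0.0, 1.554]
wrist_force: [-0.2, 0.8, -2.0]
width: 0.0297
```

```bash
python3 - <<'E'
from h import *
st(); snap('wrist','w8');crop('w8',225,145,305,285,5,'c13')
E
```

```text
t 17.92 tcp [ 0.551  -0.0031  0.1918] rot [-90.  -0.  89.] F [-0.2  0.8 -2. ] w 0.0297
```

View pics/c13.png

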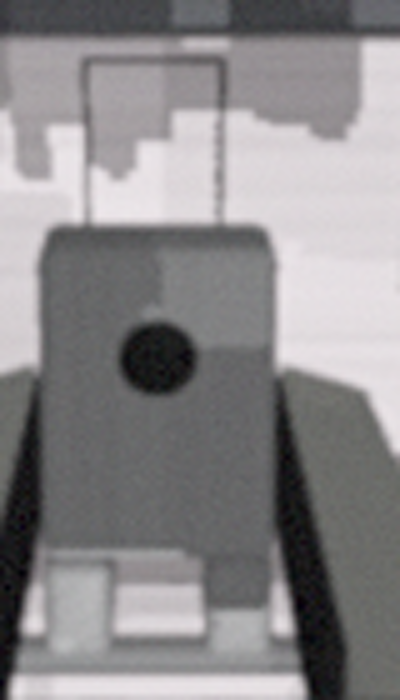

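Emit:
step_arm(commands=[{"xyz":[0.0017,0.0002,-0.04],"twist":[0,0,0]},{"xyz":[0.0017,0.0002,-0.08],"twist":[0,0,0]},{"xyz":[0.0017,0.0002,-0.12],"twist":[0,0,0]},{"xyz":[0.0017,0.0002,-0.145],"twist":[0,0,0]},{"xyz":[0.0017,0.0002,-0.155],"twist":[0,0,0]},{"xyz":[0.0017,0.0002,-0.162],"twist":[0,0,0]},{"xyz":[0.0017,0.0002,-0.165],"twist":[0,0,0]},{"xyz":[0.0017,0.0002,-0.166],"twist":[0,0,0]},{"xyz":[0.0017,0.0002,-0.166],"twist":[0,0,0]},{"xyz":[0.0017,0.0002,-0.166],"twist":[0,0,0]},{"xyz":[0.0017,0.0002,-0.166],"twist":[0,0,0]},{"xyz":[0.0017,0.0002,-0.166],"twist":[0,0,0]}])

```text
time: 18.97
tool_pos: [0.5537, -0.0044, 0.0267]
ee_rot: [-1.573, 0.0, 1.552]
wrist_force: [-0.0, 0.7, -0.8]
width: 0.03
```

Emit:
step_arm(commands=[{"xyz":[0,0,0],"twist":[0,0,0]},{"xyz":[0,0,0],"twist":[0,0,0]},{"xyz":[0,0,0],"twist":[0,0,0]},{"xyz":[0,0,0],"twist":[0,0,0]}])

```text
time: 19.3
tool_pos: [0.5529, -0.0043, 0.0255]
ee_rot: [-1.571, -0.0, 1.552]
wrist_force: [-0.1, 0.9, -0.8]
width: 0.0297
```

Emit:
step_arm(commands=[{"xyz":[0,0,-0.0015],"twist":[0,0,0]},{"xyz":[0,0,-0.0025],"twist":[0,0,0]},{"xyz":[0,0,-0.0027],"twist":[0,0,0]},{"xyz":[0,0,-0.0027],"twist":[0,0,0]},{"xyz":[0,0,-0.0027],"twist":[0,0,0]}])

```text
time: 19.72
tool_pos: [0.5531, -0.0043, 0.0234]
ee_rot: [-1.571, -0.0, 1.552]
wrist_force: [-3.1, -0.0, 4.2]
width: 0.0297
```

Emit:
step_arm(commands=[{"xyz":[0,0,0],"twist":[0,0,0]},{"xyz":[0,0,0],"twist":[0,0,0]},{"xyz":[0,0,0],"twist":[0,0,0]},{"xyz":[0,0,0],"twist":[0,0,0]},{"xyz":[0,0,0.005],"twist":[0,0,0]},{"xyz":[0,0,0.04],"twist":[0,0,0]},{"xyz":[0,0,0.08],"twist":[0,0,0]},{"xyz":[0,0,0.12],"twist":[0,0,0]},{"xyz":[0,0,0.165],"twist":[0,0,0]},{"xyz":[0,0,0.168],"twist":[0,0,0]},{"xyz":[0,0,0.168],"twist":[0,0,0]},{"xyz":[0,0,0.168],"twist":[0,0,0]}], fingers=80)

```text
time: 20.72
tool_pos: [0.5529, -0.0042, 0.1907]
ee_rot: [-1.571, -0.0, 1.552]
wrist_force: [0.4, 0.1, -0.4]
width: 0.0644
```

```bash
python3 - <<'E'
from h import *
st(); snap('wrist','w9');overlay('w9',(.5514,-.0045),-1.1,.012,'o3',(140,140,310,260),4.6)
crop('w9',140,140,310,260,4.6,'c14')
E
```

```text
t 20.72 tcp [ 0.5529 -0.0042  0.1907] rot [-90.   -0.   88.9] F [ 0.4  0.1 -0.4] w 0.0644
```

View pics/c14.png

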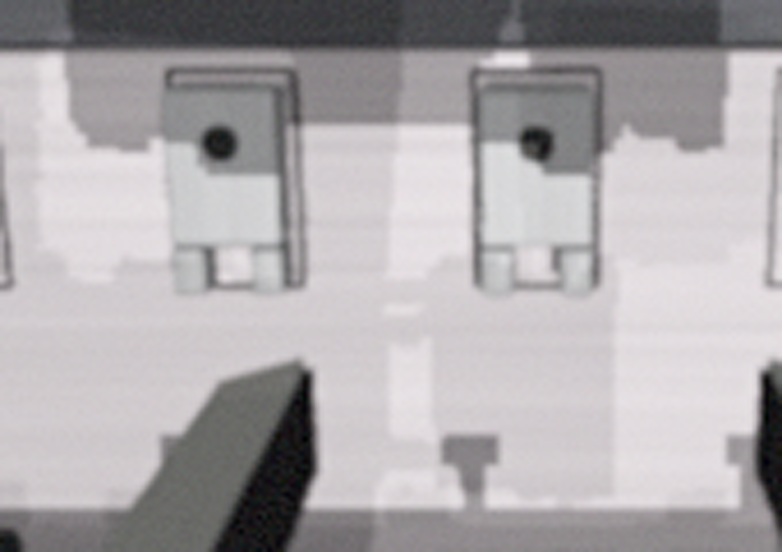

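View pics/o3.png

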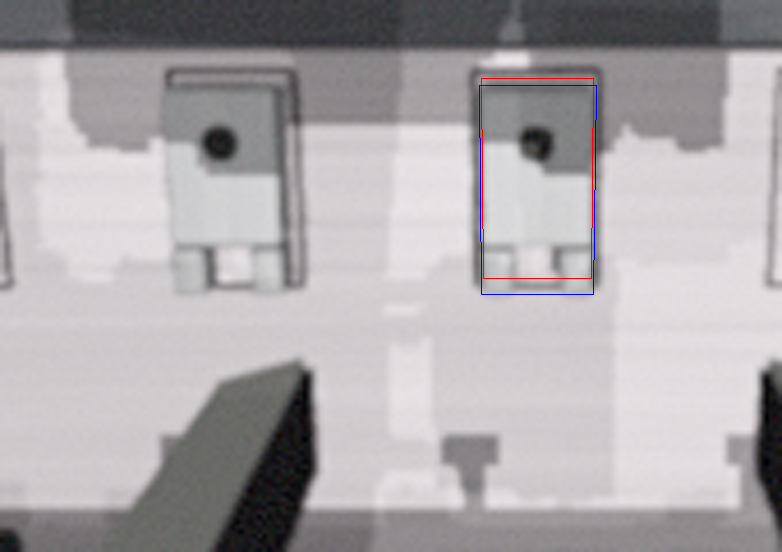

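Emit:
step_arm(commands=[{"xyz":[-0.0216,0.3287,0.003],"twist":[0,0,-57.6]},{"xyz":[-0.0216,0.3287,0.003],"twist":[0,0,-57.6]},{"xyz":[-0.0216,0.3287,0.003],"twist":[0,0,-57.6]},{"xyz":[-0.0216,0.3287,0.003],"twist":[0,0,-57.6]},{"xyz":[-0.0216,0.3287,0.003],"twist":[0,0,-57.6]},{"xyz":[-0.0216,0.3287,0.003],"twist":[0,0,-57.6]},{"xyz":[-0.0216,0.3287,0.003],"twist":[0,0,-57.6]},{"xyz":[-0.0216,0.3287,0.003],"twist":[0,0,-57.6]},{"xyz":[-0.0216,0.3287,0.003],"twist":[0,0,-57.6]},{"xyz":[-0.0216,0.3287,0.003],"twist":[0,0,-57.6]},{"xyz":[-0.0216,0.3287,0.003],"twist":[0,0,-57.6]},{"xyz":[-0.0216,0.3287,0.003],"twist":[0,0,-57.6]}])

```text
time: 21.77
tool_pos: [0.5307, 0.3232, 0.1914]
ee_rot: [-1.571, 0.004, 0.547]
wrist_force: [0.0, 0.4, 0.2]
width: 0.0646
```

Emit:
step_arm(commands=[{"xyz":[0,0,0],"twist":[0,0,0]},{"xyz":[0,0,0],"twist":[0,0,0]},{"xyz":[0,0,0],"twist":[0,0,0]},{"xyz":[0,0,0],"twist":[0,0,0]},{"xyz":[0,0,0],"twist":[0,0,0]},{"xyz":[0,0,0],"twist":[0,0,0]},{"xyz":[0,0,0],"twist":[0,0,0]}])

```text
time: 22.35
tool_pos: [0.5314, 0.3243, 0.194]
ee_rot: [-1.571, -0.0, 0.546]
wrist_force: [0.4, 0.2, -0.0]
width: 0.0644
```

```bash
python3 - <<'E'
from h import *
st(); snap('wrist','w10');lugs('w10',thr=150);crop('w10',210,130,310,230,7,'c15')
E
```

```text
t 22.35 tcp [0.5314 0.3243 0.194 ] rot [-90.   -0.   31.3] F [ 0.4  0.2 -0. ] w 0.0644
[290.  72.] c [0.5004 0.4545] e [0.0603 0.0387] axis 179.6
[247. 105.] c [0.4751 0.395 ] e [0.0429 0.0439] axis 31.3
[256. 177.] c [0.531  0.3246] e [0.0539 0.0281] axis 121.3
[210. 278.] c [0.5501 0.178 ] e [0.0292 0.0557] axis 31.3
```

View pics/c15.png

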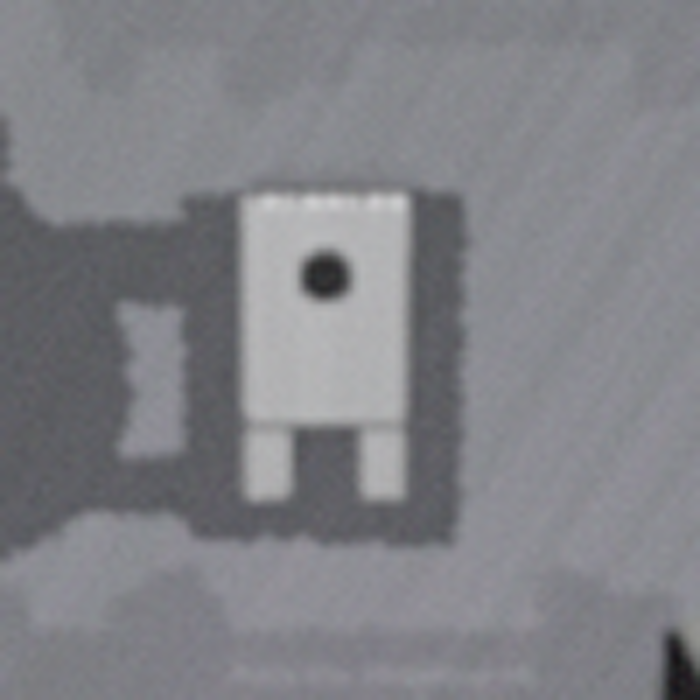

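View pics/w10.png

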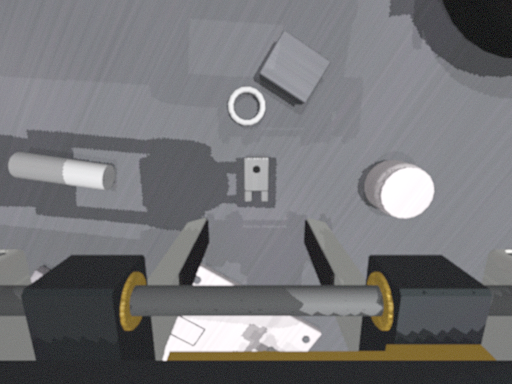

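```bash
python3 - <<'E'
from h import *
s=load('w10');f=lambda p:cp(s,7,(210,130),p,.016)
a,b,c,d=f((240,192)),f((410,192)),f((408,501)),f((245,502))
ax=((c+d)-(a+b));print(np.linalg.norm(ax)/2,np.linalg.norm(d-c),np.degrees(np.arctan2(ax[1],ax[0])));n=ax/np.linalg.norm(ax)
print('ctr',(c+d)/2-n*.028, (a+b+c+d)/4); print('slot',(f((292,424))+f((360,424)))/2-n*.014)
E
```

```text
0.05675986698363552 0.029998166610644687 -58.508226606233656
ctr [0.53142347 0.32417602] [0.531225 0.3245  ]
slot [0.53108673 0.32473801]
```

Emit:
step_arm(commands=[{"xyz":[0,0,-0.04],"twist":[0,0,0]},{"xyz":[0,0,-0.08],"twist":[0,0,0]},{"xyz":[0,0,-0.12],"twist":[0,0,0]},{"xyz":[0,0,-0.15],"twist":[0,0,0]},{"xyz":[0,0,-0.17],"twist":[0,0,0]},{"xyz":[0,0,-0.18],"twist":[0,0,0]},{"xyz":[0,0,-0.1825],"twist":[0,0,0]},{"xyz":[0,0,-0.1825],"twist":[0,0,0]},{"xyz":[0,0,-0.1825],"twist":[0,0,0]},{"xyz":[0,0,-0.1825],"twist":[0,0,0]},{"xyz":[0,0,-0.1825],"twist":[0,0,0]},{"xyz":[0,0,-0.1825],"twist":[0,0,0]}])

```text
time: 23.4
tool_pos: [0.5321, 0.3248, 0.0127]
ee_rot: [-1.571, -0.003, 0.546]
wrist_force: [-0.2, 0.2, -0.5]
width: 0.0644
```

Emit:
step_arm(commands=[{"xyz":[0,0,0],"twist":[0,0,0]},{"xyz":[0,0,0],"twist":[0,0,0]},{"xyz":[0,0,0],"twist":[0,0,0]},{"xyz":[0,0,0],"twist":[0,0,0]},{"xyz":[0,0,0],"twist":[0,0,0]},{"xyz":[0,0,0],"twist":[0,0,0]},{"xyz":[0,0,0],"twist":[0,0,0]}], fingers=255)

```text
time: 23.98
tool_pos: [0.5313, 0.3244, 0.0112]
ee_rot: [-1.571, 0.0, 0.546]
wrist_force: [0.6, -0.5, -0.2]
width: 0.0298
```

Emit:
step_arm(commands=[{"xyz":[0,0,0.04],"twist":[0,0,0]},{"xyz":[0,0,0.08],"twist":[0,0,7]},{"xyz":[0,0,0.12],"twist":[0,0,14]},{"xyz":[0.003,-0.03,0.15],"twist":[0,0,21]},{"xyz":[0.006,-0.06,0.17],"twist":[0,0,28]},{"xyz":[0.009,-0.095,0.18],"twist":[0,0,35]},{"xyz":[0.012,-0.13,0.18],"twist":[0,0,42]},{"xyz":[0.015,-0.165,0.18],"twist":[0,0,49]},{"xyz":[0.018,-0.2,0.18],"twist":[0,0,56]},{"xyz":[0.0216,-0.23,0.18],"twist":[0,0,57.6]},{"xyz":[0.0216,-0.2467,0.18],"twist":[0,0,57.6]},{"xyz":[0.0216,-0.2467,0.18],"twist":[0,0,57.6]}])

```text
time: 24.98
tool_pos: [0.5527, 0.074, 0.1906]
ee_rot: [-1.569, 0.002, 1.547]
wrist_force: [0.4, 0.2, -2.8]
width: 0.0295
```

Emit:
step_arm(commands=[{"xyz":[0,0,0],"twist":[0,0,0]},{"xyz":[0,0,0],"twist":[0,0,0]},{"xyz":[0,0,0],"twist":[0,0,0]},{"xyz":[0,0,0],"twist":[0,0,0]},{"xyz":[0,0,0],"twist":[0,0,0]},{"xyz":[0,0,0],"twist":[0,0,0]},{"xyz":[0,0,0],"twist":[0,0,0]}])

```text
time: 25.57
tool_pos: [0.5529, 0.0783, 0.1913]
ee_rot: [-1.571, -0.0, 1.553]
wrist_force: [1.2, -0.0, -1.9]
width: 0.0296
```

```bash
python3 - <<'E'
from h import *
st(); snap('wrist','w11');crop('w11',225,145,305,285,5,'c16')
E
```

```text
t 25.57 tcp [0.5529 0.0783 0.1913] rot [-90.  -0.  89.] F [ 1.2 -0.  -1.9] w 0.0296
```

View pics/c16.png

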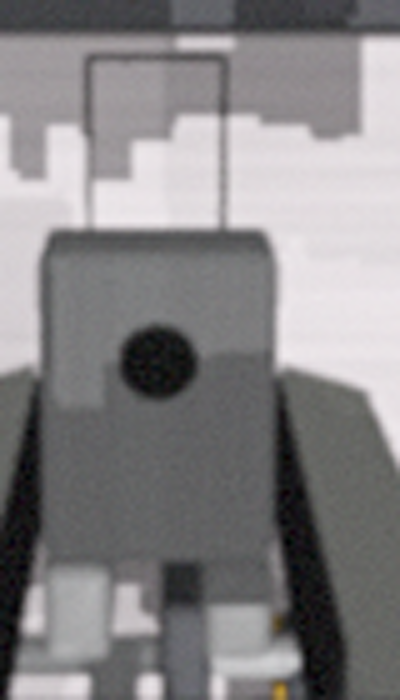

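Emit:
step_arm(commands=[{"xyz":[0.0009,0.0001,-0.04],"twist":[0,0,0]},{"xyz":[0.0009,0.0001,-0.08],"twist":[0,0,0]},{"xyz":[0.0009,0.0001,-0.12],"twist":[0,0,0]},{"xyz":[0.0009,0.0001,-0.145],"twist":[0,0,0]},{"xyz":[0.0009,0.0001,-0.155],"twist":[0,0,0]},{"xyz":[0.0009,0.0001,-0.162],"twist":[0,0,0]},{"xyz":[0.0009,0.0001,-0.165],"twist":[0,0,0]},{"xyz":[0.0009,0.0001,-0.166],"twist":[0,0,0]},{"xyz":[0.0009,0.0001,-0.166],"twist":[0,0,0]},{"xyz":[0.0009,0.0001,-0.166],"twist":[0,0,0]},{"xyz":[0.0009,0.0001,-0.166],"twist":[0,0,0]},{"xyz":[0.0009,0.0001,-0.166],"twist":[0,0,0]}])

```text
time: 26.62
tool_pos: [0.5547, 0.0779, 0.0265]
ee_rot: [-1.573, -0.0, 1.552]
wrist_force: [0.3, 0.2, -1.5]
width: 0.0298
```

Emit:
step_arm(commands=[{"xyz":[0,0,0],"twist":[0,0,0]},{"xyz":[0,0,0],"twist":[0,0,0]},{"xyz":[0,0,0],"twist":[0,0,0]},{"xyz":[0,0,0],"twist":[0,0,0]},{"xyz":[0,0,-0.0015],"twist":[0,0,0]},{"xyz":[0,0,-0.0025],"twist":[0,0,0]},{"xyz":[0,0,-0.0027],"twist":[0,0,0]},{"xyz":[0,0,-0.0027],"twist":[0,0,0]},{"xyz":[0,0,-0.0027],"twist":[0,0,0]}])

```text
time: 27.37
tool_pos: [0.554, 0.0778, 0.0232]
ee_rot: [-1.571, -0.0, 1.552]
wrist_force: [-2.9, 0.2, 3.3]
width: 0.0295
```

Emit:
step_arm(commands=[{"xyz":[0,0,0],"twist":[0,0,0]},{"xyz":[0,0,0],"twist":[0,0,0]},{"xyz":[0,0,0],"twist":[0,0,0]},{"xyz":[0,0,0],"twist":[0,0,0]},{"xyz":[0,0,0.005],"twist":[0,0,0]},{"xyz":[0,0,0.04],"twist":[0,0,0]},{"xyz":[0,0,0.08],"twist":[0,0,0]},{"xyz":[0,0,0.12],"twist":[0,0,0]},{"xyz":[0,0,0.165],"twist":[0,0,0]},{"xyz":[0,0,0.168],"twist":[0,0,0]},{"xyz":[0,0,0.168],"twist":[0,0,0]},{"xyz":[0,0,0.168],"twist":[0,0,0]}], fingers=80)

```text
time: 28.37
tool_pos: [0.5538, 0.0778, 0.1906]
ee_rot: [-1.571, -0.0, 1.552]
wrist_force: [1.0, 0.3, -0.9]
width: 0.0649
```

```bash
python3 - <<'E'
from h import *
st(); snap('wrist','w12');overlay('w12',(.5529,.0778),-1.1,.012,'o4',(140,140,310,260),4.6)
snap('top','top1');snap('scene','scene1');crop('top1',200,60,350,190,5,'c17');crop('scene1',120,160,300,310,4,'c18')
E
```

```text
t 28.37 tcp [0.5538 0.0778 0.1906] rot [-90.   -0.   88.9] F [ 1.   0.3 -0.9] w 0.0649
```

View pics/o4.png

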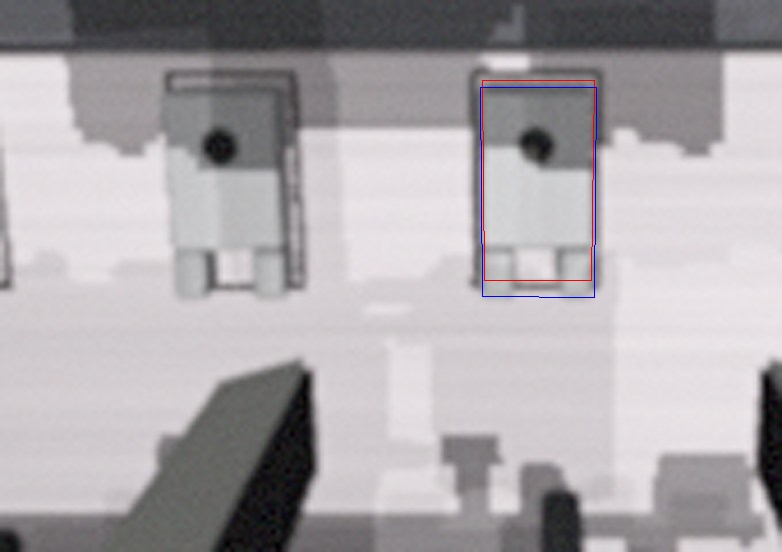

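View pics/c17.png

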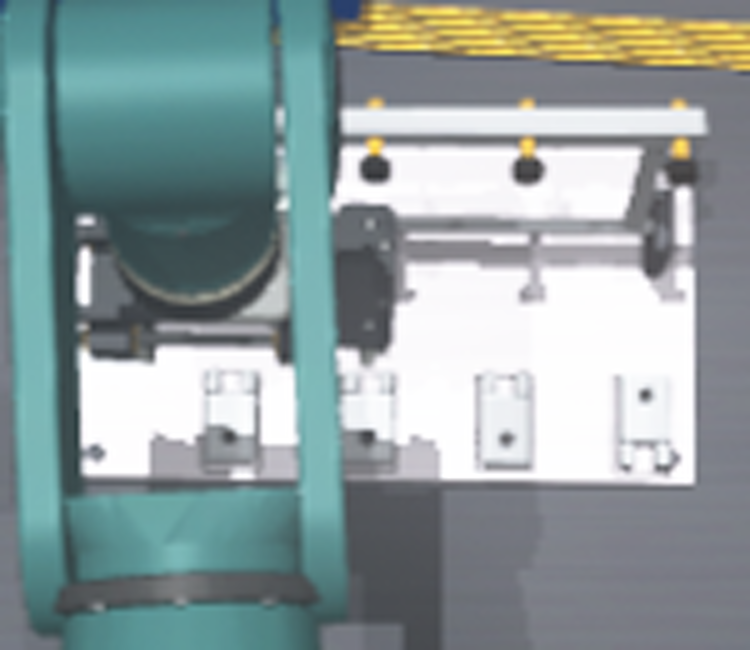

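View pics/c18.png

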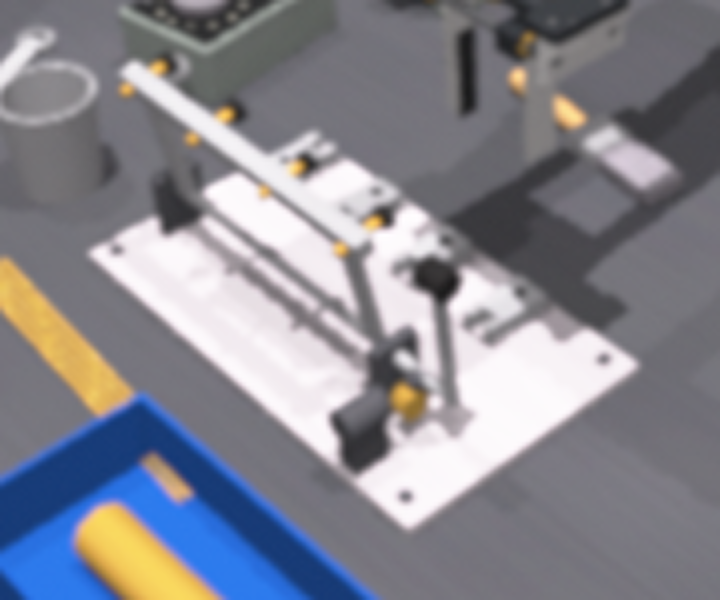

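Emit:
step_arm(commands=[{"xyz":[0,0,0.04],"twist":[0,0,0]},{"xyz":[0,0,0.08],"twist":[0,0,0]},{"xyz":[0,0.01,0.12],"twist":[0,0,0]},{"xyz":[0.02,0.03,0.14],"twist":[0,0,0]},{"xyz":[0.05,0.05,0.14],"twist":[0,0,0]},{"xyz":[0.08,0.068,0.14],"twist":[0,0,0]},{"xyz":[0.11,0.068,0.14],"twist":[0,0,0]},{"xyz":[0.11,0.068,0.14],"twist":[0,0,0]},{"xyz":[0.11,0.068,0.14],"twist":[0,0,0]},{"xyz":[0.11,0.068,0.14],"twist":[0,0,0]},{"xyz":[0.11,0.068,0.14],"twist":[0,0,0]},{"xyz":[0.11,0.068,0.14],"twist":[0,0,0]}], fingers=140)

```text
time: 29.52
tool_pos: [0.6628, 0.1455, 0.3324]
ee_rot: [-1.573, -0.0, 1.551]
wrist_force: [-0.3, 0.1, 0.5]
width: 0.0416
```

Emit:
step_arm(commands=[{"xyz":[0,0,0],"twist":[0,0,0]},{"xyz":[0,0,0],"twist":[0,0,0]},{"xyz":[0,0,0],"twist":[0,0,0]},{"xyz":[0,0,0],"twist":[0,0,0]}])

```text
time: 29.85
tool_pos: [0.6635, 0.1457, 0.3312]
ee_rot: [-1.572, -0.0, 1.552]
wrist_force: [-0.3, -0.1, -0.9]
width: 0.0423
```

```bash
python3 - <<'E'
from h import *
st(); snap('wrist','w13');crop('w13',190,110,330,240,5,'c19')
E
```

```text
t 29.85 tcp [0.6635 0.1457 0.3312] rot [-90.   -0.   88.9] F [-0.3 -0.1 -0.9] w 0.0423
```

View pics/w13.png

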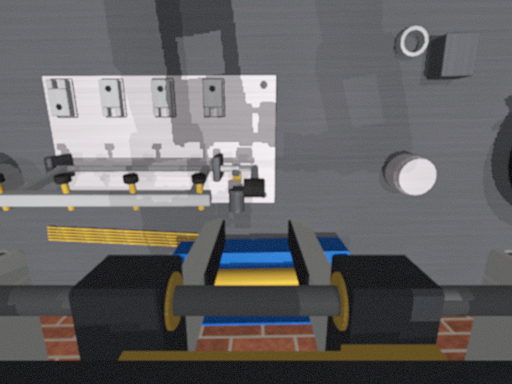

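View pics/c19.png

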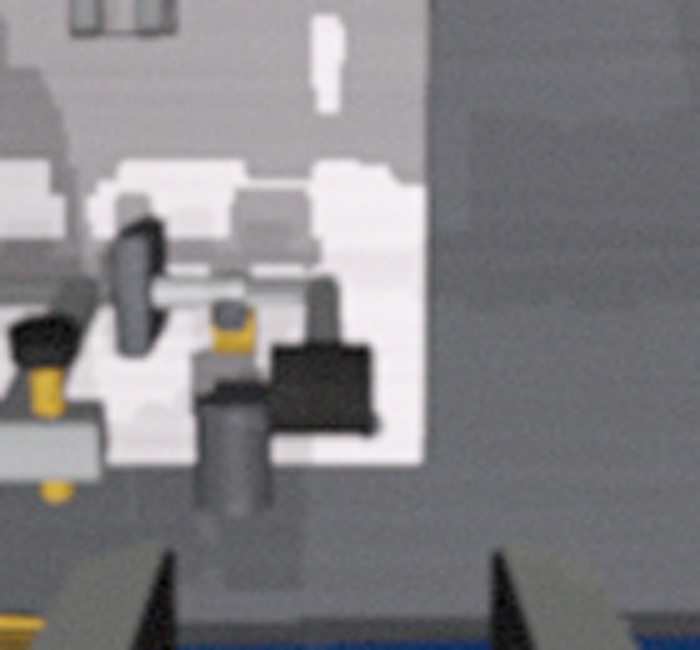

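```bash
python3 - <<'E'
from h import *
s=load('w13')
def d(p): return px(s,p[0]/5+190-.4,p[1]/5+110-.4).round(4)
for p in [(323,360),(323,375),(323,390),(323,415),(280,388),(366,388),(236,400),(236,450),(236,495),(322,310),(90,450),(40,450)]: print(p,d(p))
for p in [(272,370),(374,370),(323,430),(323,345)]: print(p,cp(s,5,(190,110),p,.170))
E
```

```text
(323, 360) [0.6615 0.143  0.1728]
(323, 375) [0.6645 0.1429 0.1758]
(323, 390) [0.668  0.1429 0.1763]
(323, 415) [0.6746 0.1427 0.1743]
(280, 388) [0.6675 0.1326 0.1754]
(366, 388) [0.6676 0.153  0.1766]
(236, 400) [0.6971 0.1136 0.0634]
(236, 450) [0.7124 0.1133 0.0679]
(236, 495) [0.7278 0.1127 0.0668]
(322, 310) [0.6606 0.1422 0.1084]
(90, 450) [0.6832 0.0857 0.1708]
(40, 450) [0.6829 0.0735 0.171 ]
(272, 370) [0.6643 0.1306]
(374, 370) [0.6648 0.1552]
(323, 430) [0.6795 0.1426]
(323, 345) [0.6584 0.143 ]
```

Emit:
step_arm(commands=[{"xyz":[0.0042,-0.0028,-0.03],"twist":[0,0,0]},{"xyz":[0.0042,-0.0028,-0.06],"twist":[0,0,0]},{"xyz":[0.0042,-0.0028,-0.09],"twist":[0,0,0]},{"xyz":[0.0042,-0.0028,-0.11],"twist":[0,0,0]},{"xyz":[0.0042,-0.0028,-0.13],"twist":[0,0,0]},{"xyz":[0.0042,-0.0028,-0.145],"twist":[0,0,0]},{"xyz":[0.0042,-0.0028,-0.16],"twist":[0,0,0]},{"xyz":[0.0042,-0.0028,-0.1716],"twist":[0,0,0]},{"xyz":[0.0042,-0.0028,-0.1716],"twist":[0,0,0]},{"xyz":[0.0042,-0.0028,-0.1716],"twist":[0,0,0]},{"xyz":[0.0042,-0.0028,-0.1716],"twist":[0,0,0]},{"xyz":[0.0042,-0.0028,-0.1716],"twist":[0,0,0]}])

```text
time: 30.9
tool_pos: [0.6688, 0.1431, 0.1608]
ee_rot: [-1.574, -0.001, 1.552]
wrist_force: [0.3, 1.4, -0.0]
width: 0.0422
```

```bash
python3 - <<'E'
from h import *
st(); snap('wrist','w14');crop('w14',180,180,340,300,4.5,'c20'); snap('scene','scene2');crop('scene2',120,100,320,310,3,'c21')
E
```

```text
t 30.9 tcp [0.6688 0.1431 0.1608] rot [-90.2  -0.   88.9] F [ 0.3  1.4 -0. ] w 0.0422
```

View pics/c20.png

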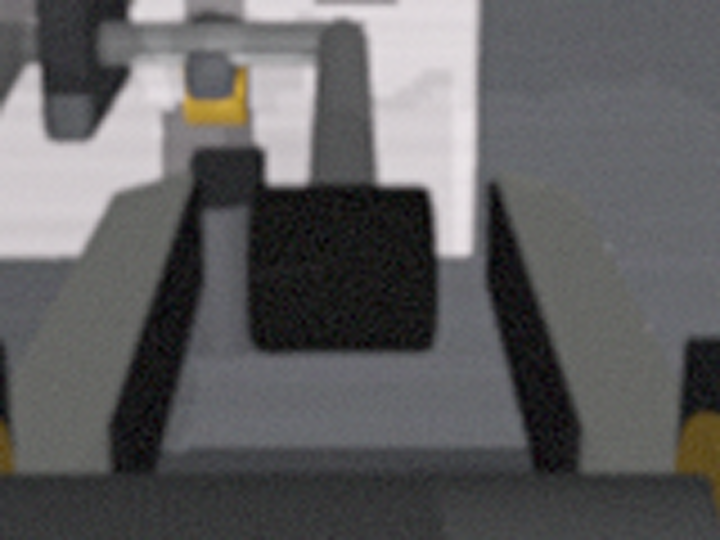

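View pics/c21.png

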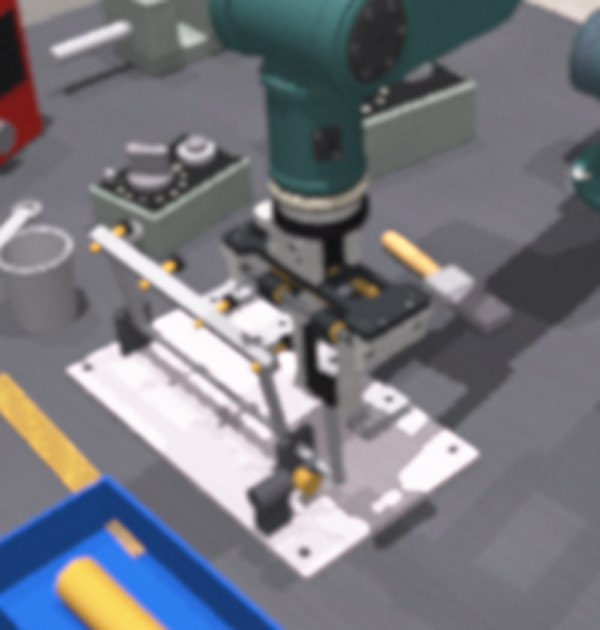

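Emit:
step_arm(commands=[{"xyz":[0,0,0],"twist":[0,0,0]},{"xyz":[0,0,0],"twist":[0,0,0]},{"xyz":[0,0,0],"twist":[0,0,0]},{"xyz":[0,0,0],"twist":[0,0,0]},{"xyz":[0,0,0],"twist":[0,0,0]},{"xyz":[0,0,0],"twist":[0,0,0]}], fingers=255)

```text
time: 31.5
tool_pos: [0.6682, 0.143, 0.1593]
ee_rot: [-1.571, -0.0, 1.552]
wrist_force: [-0.6, 0.7, 1.6]
width: 0.0261
```

```bash
python3 - <<'E'
import numpy as np
g=lambda t:np.array([-.11*np.cos(1.63-t),.11*np.sin(1.63-t)])
for t in np.arange(0,1.8,.1).tolist()+[1.75,1.78]:
    d=g(t)-g(0); print(round(t,2),d.round(4),round(-.019*d[0],4))
E
```

```text
0.0 [0. 0.] -0.0
0.1 [-0.011   0.0001] 0.0002
0.2 [-0.0219 -0.0009] 0.0004
0.3 [-0.0327 -0.003 ] 0.0006
0.4 [-0.0433 -0.0061] 0.0008
0.5 [-0.0534 -0.0103] 0.001
0.6 [-0.0631 -0.0155] 0.0012
0.7 [-0.0723 -0.0216] 0.0014
0.8 [-0.0807 -0.0286] 0.0015
0.9 [-0.0885 -0.0365] 0.0017
1.0 [-0.0954 -0.045 ] 0.0018
1.1 [-0.1014 -0.0542] 0.0019
1.2 [-0.1065 -0.064 ] 0.002
1.3 [-0.1106 -0.0742] 0.0021
1.4 [-0.1136 -0.0847] 0.0022
1.5 [-0.1156 -0.0955] 0.0022
1.6 [-0.1165 -0.1065] 0.0022
1.7 [-0.1162 -0.1175] 0.0022
1.75 [-0.1157 -0.123 ] 0.0022
1.78 [-0.1153 -0.1262] 0.0022
```

Emit:
step_arm(commands=[{"xyz":[-0.011,0.0002,0.0],"twist":[0,0,0]},{"xyz":[-0.0219,0.0004,-0.0009],"twist":[0,0,0]},{"xyz":[-0.0327,0.0006,-0.003],"twist":[0,0,0]},{"xyz":[-0.0433,0.0008,-0.0061],"twist":[0,0,0]},{"xyz":[-0.0534,0.001,-0.0103],"twist":[0,0,0]},{"xyz":[-0.0631,0.0012,-0.0155],"twist":[0,0,0]},{"xyz":[-0.0723,0.0014,-0.0216],"twist":[0,0,0]},{"xyz":[-0.0807,0.0015,-0.0286],"twist":[0,0,0]},{"xyz":[-0.0885,0.0017,-0.0365],"twist":[0,0,0]},{"xyz":[-0.0954,0.0018,-0.045],"twist":[0,0,0]},{"xyz":[-0.1014,0.0019,-0.0542],"twist":[0,0,0]},{"xyz":[-0.1065,0.002,-0.064],"twist":[0,0,0]}])

```text
time: 32.5
tool_pos: [0.5622, 0.1446, 0.1013]
ee_rot: [-1.576, 0.0, 1.551]
wrist_force: [-8.5, -2.4, 11.9]
width: 0.0253
```

```bash
python3 - <<'E'
from h import *
st(); snap('wrist','w15'); snap('scene','scene3');crop('scene3',120,100,320,310,3,'c22')
E
```

```text
t 32.5 tcp [0.5622 0.1446 0.1013] rot [-90.3   0.   88.9] F [-8.5 -2.4 11.9] w 0.0253
```

View pics/w15.png

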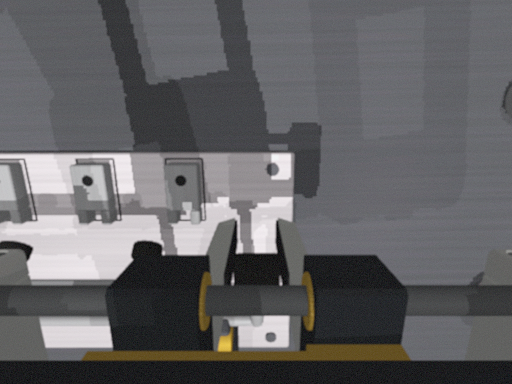

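Emit:
step_arm(commands=[{"xyz":[-0.0041,0.0001,-0.0102],"twist":[0,0,0]},{"xyz":[-0.0071,0.0002,-0.0207],"twist":[0,0,0]},{"xyz":[-0.0091,0.0002,-0.0315],"twist":[0,0,0]},{"xyz":[-0.01,0.0002,-0.0425],"twist":[0,0,0]},{"xyz":[-0.01,0.0002,-0.048],"twist":[0,0,0]},{"xyz":[-0.0097,0.0002,-0.0535],"twist":[0,0,0]},{"xyz":[-0.0095,0.0002,-0.0562],"twist":[0,0,0]},{"xyz":[-0.0092,0.0002,-0.059],"twist":[0,0,0]},{"xyz":[-0.0092,0.0002,-0.059],"twist":[0,0,0]},{"xyz":[-0.0092,0.0002,-0.06],"twist":[0,0,0]},{"xyz":[-0.0092,0.0002,-0.06],"twist":[0,0,0]}])

```text
time: 33.52
tool_pos: [0.5462, 0.1447, 0.0298]
ee_rot: [-1.556, 0.002, 1.552]
wrist_force: [-6.4, -0.6, -12.9]
width: 0.0258
```

```bash
python3 - <<'E'
from h import *
st(); snap('scene','scene4');crop('scene4',120,100,320,310,3,'c22')
E
```

```text
t 33.52 tcp [0.5462 0.1447 0.0298] rot [-89.1   0.1  88.9] F [ -6.4  -0.6 -12.9] w 0.0258
```

View pics/c22.png

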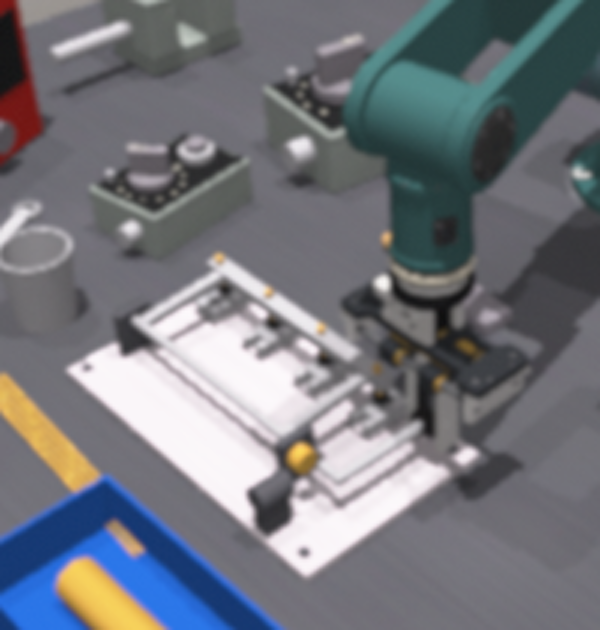

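Emit:
step_arm(commands=[{"xyz":[0,0,0],"twist":[0,0,0]},{"xyz":[0,0,0],"twist":[0,0,0]},{"xyz":[0,0,0],"twist":[0,0,0]},{"xyz":[0,0,0],"twist":[0,0,0]},{"xyz":[0,0,0],"twist":[0,0,0]}], fingers=140)

```text
time: 33.98
tool_pos: [0.5538, 0.1454, 0.0367]
ee_rot: [-1.574, -0.001, 1.552]
wrist_force: [0.4, -0.3, -0.1]
width: 0.0424
```

Emit:
step_arm(commands=[{"xyz":[0,0,0.01],"twist":[0,0,0]},{"xyz":[0,0,0.04],"twist":[0,0,0]},{"xyz":[0,0,0.08],"twist":[0,0,0]},{"xyz":[0,0,0.12],"twist":[0,0,0]},{"xyz":[0,0,0.16],"twist":[0,0,0]},{"xyz":[0,0,0.2],"twist":[0,0,0]},{"xyz":[0,0,0.2],"twist":[0,0,0]},{"xyz":[0,0,0.2],"twist":[0,0,0]},{"xyz":[0,0,0.2],"twist":[0,0,0]},{"xyz":[0,0,0.2],"twist":[0,0,0]},{"xyz":[0,0,0.2],"twist":[0,0,0]}])

```text
time: 34.9
tool_pos: [0.5514, 0.1451, 0.2327]
ee_rot: [-1.567, 0.001, 1.552]
wrist_force: [-0.1, -0.4, -0.9]
width: 0.0422
```

```bash
python3 - <<'E'
from h import *
st(); snap('wrist','w16'); snap('scene','scene5');crop('scene5',120,160,320,310,3.8,'c23')
E
```

```text
t 34.9 tcp [0.5514 0.1451 0.2327] rot [-89.8   0.   88.9] F [-0.1 -0.4 -0.9] w 0.0422
```

View pics/w16.png

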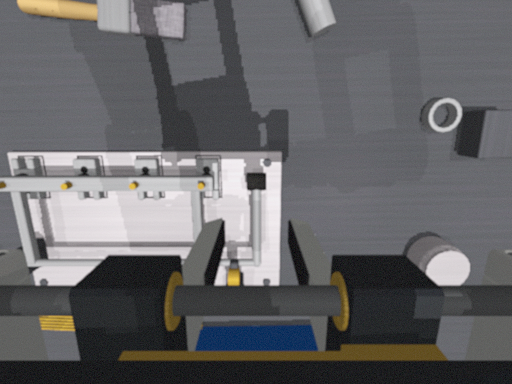

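View pics/c23.png

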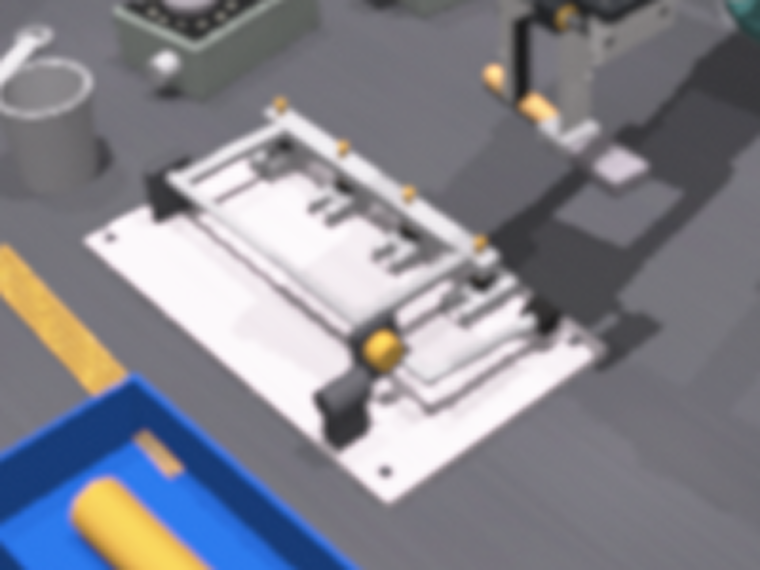

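```bash
python3 - <<'E'
from h import *
s=load('w16')
for p in[(257,178),(257,181),(257,184),(257,186),(257,200),(257,230),(160,184)]: print(p,px(s,*p).round(4))
crop('w16',0,140,290,210,2.7,'c24')
E
```

```text
(257, 178) [0.5485 0.1455 0.0522]
(257, 181) [0.5523 0.1454 0.0526]
(257, 184) [0.556  0.1454 0.0533]
(257, 186) [0.5586 0.1453 0.0535]
(257, 200) [0.5785 0.145  0.0481]
(257, 230) [0.6178 0.1442 0.0543]
(160, 184) [0.552  0.0251 0.0616]
```

View pics/c24.png

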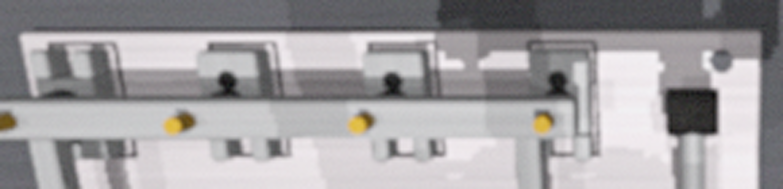

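Emit:
step_arm(commands=[{"xyz":[-0.052,-0.505,0.05],"twist":[0,0,0]},{"xyz":[-0.052,-0.505,0.05],"twist":[0,0,0]},{"xyz":[-0.052,-0.505,0.05],"twist":[0,0,0]},{"xyz":[-0.052,-0.505,0.05],"twist":[0,0,0]},{"xyz":[-0.052,-0.505,0.05],"twist":[0,0,0]},{"xyz":[-0.052,-0.505,0.05],"twist":[0,0,0]},{"xyz":[-0.052,-0.505,0.05],"twist":[0,0,0]},{"xyz":[-0.052,-0.505,0.05],"twist":[0,0,0]},{"xyz":[-0.052,-0.505,0.05],"twist":[0,0,0]},{"xyz":[-0.052,-0.505,0.05],"twist":[0,0,0]},{"xyz":[-0.052,-0.505,0.05],"twist":[0,0,0]},{"xyz":[-0.052,-0.505,0.05],"twist":[0,0,0]}])

```text
time: 36.0
tool_pos: [0.5006, -0.3516, 0.2832]
ee_rot: [-1.57, -0.001, 1.552]
wrist_force: [0.5, -0.0, 0.9]
width: 0.0422
```

Emit:
step_arm(commands=[{"xyz":[0,0,0],"twist":[0,0,0]},{"xyz":[0,0,0],"twist":[0,0,0]},{"xyz":[0,0,0],"twist":[0,0,0]},{"xyz":[0,0,0],"twist":[0,0,0]},{"xyz":[0,0,0],"twist":[0,0,0]},{"xyz":[0,0,0],"twist":[0,0,0]},{"xyz":[0,0,0],"twist":[0,0,0]}])

```text
time: 36.58
tool_pos: [0.5018, -0.3486, 0.2844]
ee_rot: [-1.571, 0.0, 1.553]
wrist_force: [0.2, -0.2, 0.3]
width: 0.0425
```

```bash
python3 - <<'E'
from h import *
st(); snap('wrist','w17'); crop('w17',170,80,340,240,4,'c25')
E
```

```text
t 36.58 tcp [ 0.5018 -0.3486  0.2844] rot [-90.   0.  89.] F [ 0.2 -0.2  0.3] w 0.0425
```

View pics/w17.png

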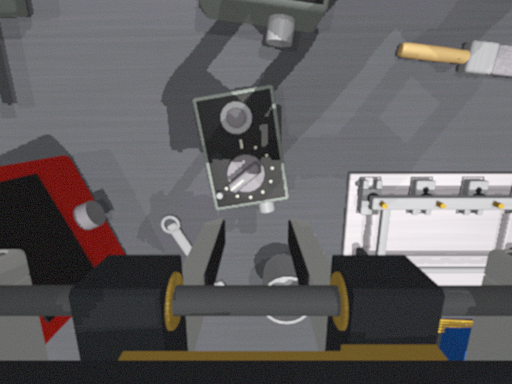

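View pics/c25.png

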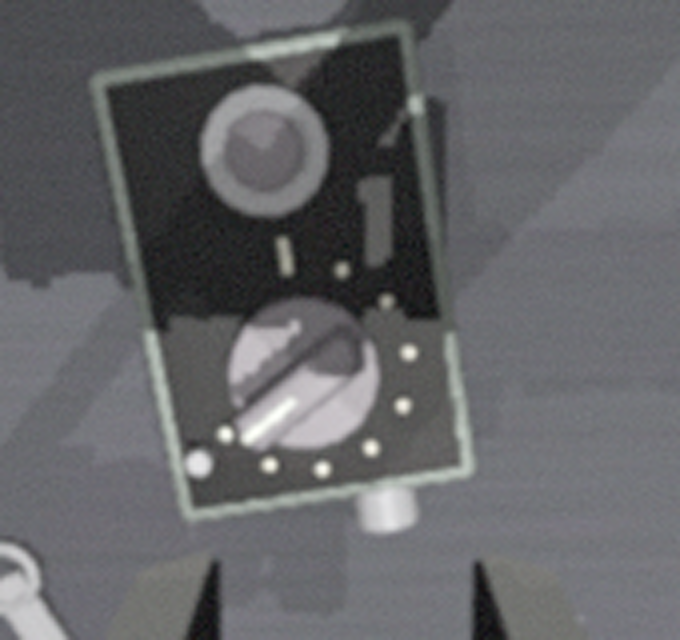

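```bash
python3 - <<'E'
from h import *
s=load('w17'); k=4;o=(170,80)
D=lambda p:px(s,p[0]/k+o[0]-.375,p[1]/k+o[1]-.375).round(4)
for n,p in dict(disc=(340,420),bartop=(270,405),bar2=(315,372),panel=(180,380),btn=(265,150),btncol=(225,180),bare=(250,425)).items(): print(n,D(p))
zp=D((180,380))[2]
dots=[(342,268),(386,300),(409,352),(402,405),(371,447),(322,469),(269,464),(224,434)]
W=np.array([cp(s,k,o,p,zp) for p in dots])
# circle fit
A=np.c_[2*W,np.ones(8)];sol=np.linalg.lstsq(A,(W**2).sum(1),rcond=None)[0];c=sol[:2];print('centre',c.round(4),'r',np.sqrt(sol[2]+c@c).round(4))
an=np.degrees(np.unwrap(np.arctan2(W[:,1]-c[1],W[:,0]-c[0])));print(an.round(1), 'zero', (an+30*np.arange(1,9)).mean().round(2))
zt=D((270,405))[2]
for p in[(245,440),(295,403)]: print('white',cp(s,k,o,p,zt))
print('btn',cp(s,k,o,(263,150),D((265,150))[2]))
crop('w17',215,150,275,200,12,'c26')
E
```

```text
disc [ 0.5143 -0.3515  0.0763]
bartop [ 0.5019 -0.373   0.1092]
bar2 [ 0.4916 -0.3586  0.1096]
panel [ 0.5023 -0.4082  0.0606]
btn [ 0.4245 -0.3737  0.0822]
btncol [ 0.4336 -0.388   0.072 ]
bare [ 0.5081 -0.3795  0.1093]
centre [ 0.4987 -0.3642] r 0.0375
[157.8 128.6  97.7  68.1  38.8   8.6 -21.1 -51.1] zero 188.41
white [ 0.513  -0.3813]
white [ 0.5014 -0.3651]
btn [ 0.4245 -0.3744]
```

View pics/c26.png

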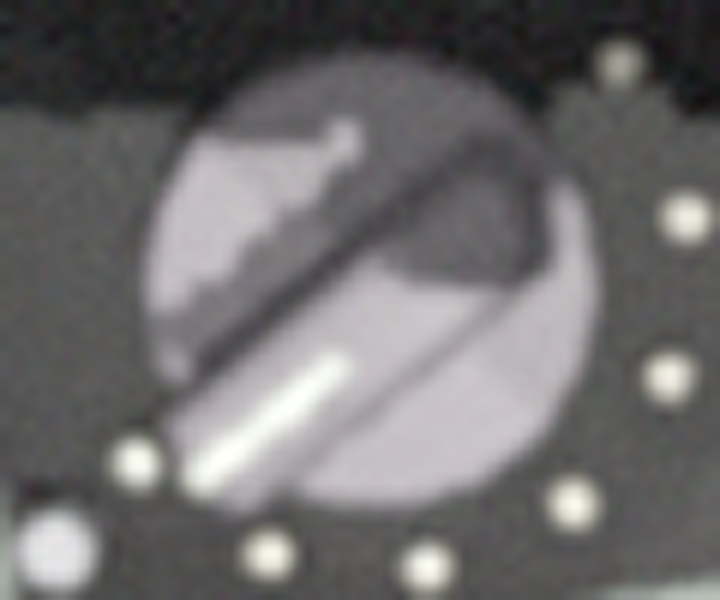

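Emit:
step_arm(commands=[{"xyz":[-0.003,-0.0156,-0.05],"twist":[0,0,-7]},{"xyz":[-0.003,-0.0156,-0.05],"twist":[0,0,-14]},{"xyz":[-0.003,-0.0156,-0.05],"twist":[0,0,-21]},{"xyz":[-0.003,-0.0156,-0.05],"twist":[0,0,-28]},{"xyz":[-0.003,-0.0156,-0.05],"twist":[0,0,-35]},{"xyz":[-0.003,-0.0156,-0.05],"twist":[0,0,-42]},{"xyz":[-0.003,-0.0156,-0.05],"twist":[0,0,-49]},{"xyz":[-0.003,-0.0156,-0.05],"twist":[0,0,-56]},{"xyz":[-0.003,-0.0156,-0.05],"twist":[0,0,-63]},{"xyz":[-0.003,-0.0156,-0.05],"twist":[0,0,-70]},{"xyz":[-0.003,-0.0156,-0.05],"twist":[0,0,-77]},{"xyz":[-0.003,-0.0156,-0.05],"twist":[0,0,-84]}], fingers=110)

```text
time: 37.63
tool_pos: [0.4985, -0.3649, 0.2342]
ee_rot: [-1.571, -0.0, 0.08]
wrist_force: [-0.4, 0.2, 1.0]
width: 0.0531
```

Emit:
step_arm(commands=[{"xyz":[0,0,0],"twist":[0,0,-7]},{"xyz":[0,0,0],"twist":[0,0,-14]},{"xyz":[0,0,0],"twist":[0,0,-21]},{"xyz":[0,0,0],"twist":[0,0,-28]},{"xyz":[0,0,0],"twist":[0,0,-35]},{"xyz":[0,0,0],"twist":[0,0,-42]},{"xyz":[0,0,0],"twist":[0,0,-49]},{"xyz":[0,0,0],"twist":[0,0,-56]},{"xyz":[0,0,0],"twist":[0,0,-63]},{"xyz":[0,0,0],"twist":[0,0,-70]},{"xyz":[0,0,0],"twist":[0,0,-77]},{"xyz":[0,0,0],"twist":[0,0,-84]}])

```text
time: 38.63
tool_pos: [0.4985, -0.3649, 0.2341]
ee_rot: [-1.571, -0.0, -1.386]
wrist_force: [0.0, -0.3, -0.2]
width: 0.0537
```

Emit:
step_arm(commands=[{"xyz":[0,0,0],"twist":[0,0,-7]},{"xyz":[0,0,0],"twist":[0,0,-14]},{"xyz":[0,0,0],"twist":[0,0,-21]},{"xyz":[0,0,0],"twist":[0,0,-28]},{"xyz":[0,0,0],"twist":[0,0,-35]},{"xyz":[0,0,0],"twist":[0,0,-42]},{"xyz":[0,0,0],"twist":[0,0,-49]},{"xyz":[0,0,0],"twist":[0,0,-56]},{"xyz":[0,0,0],"twist":[0,0,-62.5]},{"xyz":[0,0,0],"twist":[0,0,-62.5]},{"xyz":[0,0,0],"twist":[0,0,-62.5]},{"xyz":[0,0,0],"twist":[0,0,-62.5]}])

```text
time: 39.63
tool_pos: [0.4985, -0.3651, 0.2341]
ee_rot: [-1.571, -0.0, -2.469]
wrist_force: [-0.4, 0.6, -0.2]
width: 0.0535
```

Emit:
step_arm(commands=[{"xyz":[0,0,0],"twist":[0,0,0]},{"xyz":[0,0,0],"twist":[0,0,0]},{"xyz":[0,0,0],"twist":[0,0,0]},{"xyz":[0,0,0],"twist":[0,0,0]},{"xyz":[0,0,0],"twist":[0,0,0]},{"xyz":[0,0,0],"twist":[0,0,0]}])

```text
time: 40.13
tool_pos: [0.4984, -0.3654, 0.234]
ee_rot: [-1.571, -0.0, -2.471]
wrist_force: [0.1, -1.1, -0.0]
width: 0.0534
```

```bash
python3 - <<'E'
from h import *
st(); print(robot.get_obs()['joint_positions'].round(2)); snap('wrist','w18'); crop('w18',180,130,330,260,5,'c27')
E
```

```text
t 40.13 tcp [ 0.4984 -0.3654  0.234 ] rot [ -90.    -0.  -141.6] F [ 0.1 -1.1 -0. ] w 0.0534
[-0.72  0.24  1.16 -0.    1.75  1.75]
```

View pics/c27.png

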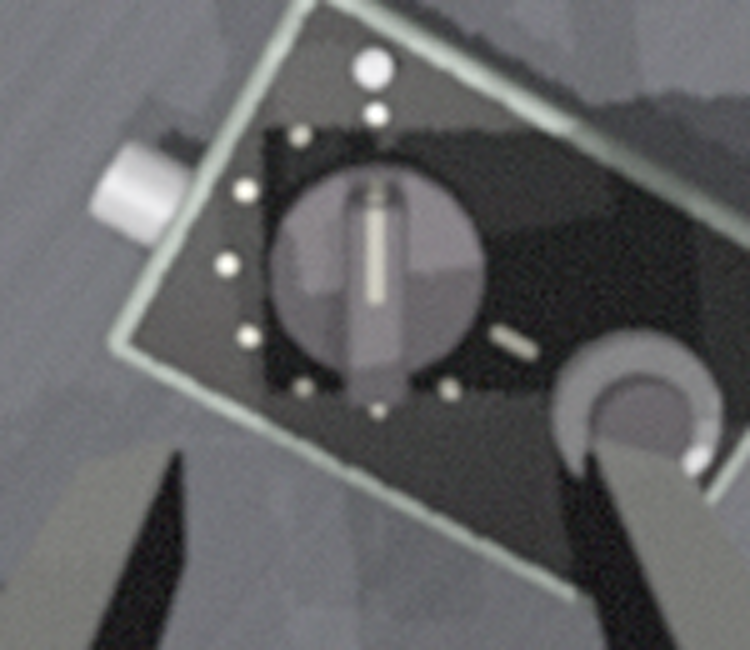

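Emit:
step_arm(commands=[{"xyz":[0.0002,0.0006,-0.04],"twist":[0,0,0]},{"xyz":[0.0002,0.0006,-0.08],"twist":[0,0,0]},{"xyz":[0.0002,0.0006,-0.11],"twist":[0,0,0]},{"xyz":[0.0002,0.0006,-0.13],"twist":[0,0,0]},{"xyz":[0.0002,0.0006,-0.14],"twist":[0,0,0]},{"xyz":[0.0002,0.0006,-0.144],"twist":[0,0,0]},{"xyz":[0.0002,0.0006,-0.144],"twist":[0,0,0]},{"xyz":[0.0002,0.0006,-0.144],"twist":[0,0,0]},{"xyz":[0.0002,0.0006,-0.144],"twist":[0,0,0]},{"xyz":[0.0002,0.0006,-0.144],"twist":[0,0,0]},{"xyz":[0.0002,0.0006,-0.144],"twist":[0,0,0]},{"xyz":[0.0002,0.0006,-0.144],"twist":[0,0,0]}])

```text
time: 41.18
tool_pos: [0.499, -0.3651, 0.091]
ee_rot: [-1.569, 0.0, -2.471]
wrist_force: [0.2, -0.5, -0.8]
width: 0.0534
```

Emit:
step_arm(commands=[{"xyz":[0,0,0],"twist":[0,0,0]},{"xyz":[0,0,0],"twist":[0,0,0]},{"xyz":[0,0,0],"twist":[0,0,0]},{"xyz":[0,0,0],"twist":[0,0,0]},{"xyz":[0,0,0],"twist":[0,0,0]},{"xyz":[0,0,0],"twist":[0,0,0]},{"xyz":[0,0,0],"twist":[0,0,0]}], fingers=255)

```text
time: 41.77
tool_pos: [0.4993, -0.3641, 0.0899]
ee_rot: [-1.571, 0.002, -2.471]
wrist_force: [3.1, 2.0, -0.7]
width: 0.0137
```

Emit:
step_arm(commands=[{"xyz":[0,0,0],"twist":[0,0,5]},{"xyz":[0,0,0],"twist":[0,0,10]},{"xyz":[0,0,0],"twist":[0,0,15]},{"xyz":[0,0,0],"twist":[0,0,20]},{"xyz":[0,0,0],"twist":[0,0,25]},{"xyz":[0,0,0],"twist":[0,0,30]},{"xyz":[0,0,0],"twist":[0,0,35]},{"xyz":[0,0,0],"twist":[0,0,40]},{"xyz":[0,0,0],"twist":[0,0,45]},{"xyz":[0,0,0],"twist":[0,0,50]},{"xyz":[0,0,0],"twist":[0,0,55]},{"xyz":[0,0,0],"twist":[0,0,60]}])

```text
time: 42.77
tool_pos: [0.4997, -0.3631, 0.09]
ee_rot: [-1.568, 0.002, -1.419]
wrist_force: [2.4, 3.4, 0.2]
width: 0.0139
```

Emit:
step_arm(commands=[{"xyz":[0,0,0],"twist":[0,0,5]},{"xyz":[0,0,0],"twist":[0,0,10]},{"xyz":[0,0,0],"twist":[0,0,15]},{"xyz":[0,0,0],"twist":[0,0,20]},{"xyz":[0,0,0],"twist":[0,0,25]},{"xyz":[0,0,0],"twist":[0,0,30]},{"xyz":[0,0,0],"twist":[0,0,35]},{"xyz":[0,0,0],"twist":[0,0,40]},{"xyz":[0,0,0],"twist":[0,0,45]},{"xyz":[0,0,0],"twist":[0,0,50]},{"xyz":[0,0,0],"twist":[0,0,55]},{"xyz":[0,0,0],"twist":[0,0,60]}])

```text
time: 43.77
tool_pos: [0.4991, -0.3622, 0.0899]
ee_rot: [-1.566, 0.001, -0.371]
wrist_force: [0.7, 5.8, 2.1]
width: 0.014
```

Emit:
step_arm(commands=[{"xyz":[0,0,0],"twist":[0,0,0]},{"xyz":[0,0,0],"twist":[0,0,0]},{"xyz":[0,0,0],"twist":[0,0,0]},{"xyz":[0,0,0],"twist":[0,0,0]},{"xyz":[0,0,0],"twist":[0,0,0]}])

```text
time: 44.18
tool_pos: [0.4991, -0.3622, 0.09]
ee_rot: [-1.566, 0.001, -0.376]
wrist_force: [0.9, 5.5, 1.4]
width: 0.0138
```

```bash
python3 - <<'E'
from h import *
st(); print(robot.get_obs()['wrist_torque']); snap('wrist','w19'); crop('w19',150,80,350,280,3,'c28')
E
```

```text
t 44.18 tcp [ 0.4991 -0.3622  0.09  ] rot [-89.8   0.1 -21.5] F [0.9 5.5 1.4] w 0.0138
[ 0.93850026 -0.17530375  0.01191899]
```

View pics/c28.png

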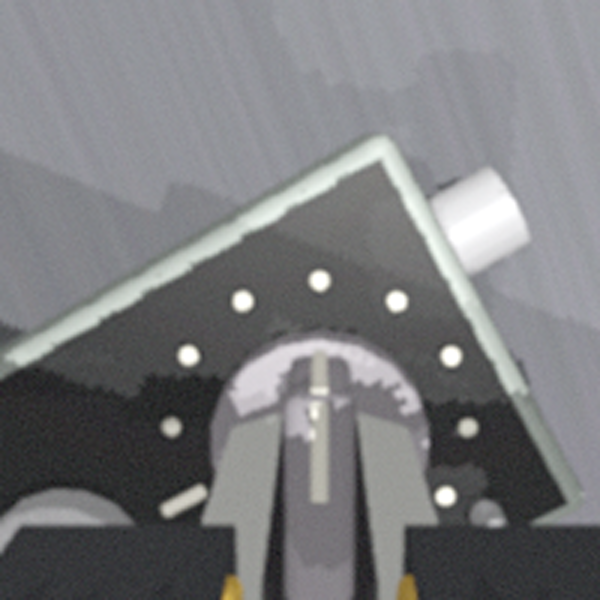

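Emit:
step_arm(commands=[{"xyz":[0,0,0],"twist":[0,0,0]},{"xyz":[0,0,0],"twist":[0,0,0]},{"xyz":[0,0,0],"twist":[0,0,0]},{"xyz":[0,0,0],"twist":[0,0,0]},{"xyz":[0,0,0.01],"twist":[0,0,0]},{"xyz":[0,0,0.04],"twist":[0,0,0]},{"xyz":[0,0,0.08],"twist":[0,0,0]},{"xyz":[0,0,0.12],"twist":[0,0,0]},{"xyz":[0,0,0.15],"twist":[0,0,0]},{"xyz":[0,0,0.15],"twist":[0,0,0]},{"xyz":[0,0,0.15],"twist":[0,0,0]},{"xyz":[0,0,0.15],"twist":[0,0,0]}], fingers=110)

```text
time: 45.23
tool_pos: [0.4983, -0.3648, 0.2398]
ee_rot: [-1.571, 0.0, -0.377]
wrist_force: [-0.9, 0.5, 0.5]
width: 0.0533
```

Emit:
step_arm(commands=[{"xyz":[0,0,0],"twist":[0,0,0]},{"xyz":[0,0,0],"twist":[0,0,0]},{"xyz":[0,0,0],"twist":[0,0,0]},{"xyz":[0,0,0],"twist":[0,0,0]}], fingers=255)

```text
time: 45.57
tool_pos: [0.4983, -0.3645, 0.2386]
ee_rot: [-1.57, 0.002, -0.377]
wrist_force: [-0.4, -0.0, 0.3]
width: 0.0303
```

```bash
python3 - <<'E'
from h import *
st(); snap('wrist','w20'); crop('w20',150,100,350,280,3.5,'c29')
E
```

```text
t 45.57 tcp [ 0.4983 -0.3645  0.2386] rot [-90.    0.1 -21.6] F [-0.4 -0.   0.3] w 0.0303
```

View pics/c29.png

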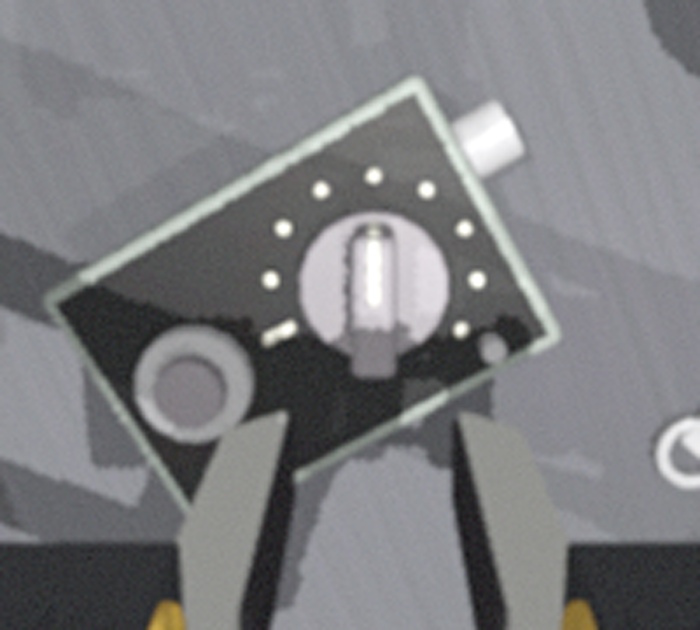

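```bash
python3 - <<'E'
from h import *
s=load('w20');k=3.5;o=(150,100)
for p in[(190,393),(180,385),(200,400),(215,330),(160,350)]: print(p,px(s,p[0]/k+o[0]-.36,p[1]/k+o[1]-.36).round(4))
print(cp(s,k,o,(189,392),.0822))
crop('w20',180,185,230,235,12,'c30')
E
```

```text
(190, 393) [ 0.4262 -0.3739  0.0823]
(180, 385) [ 0.4244 -0.3698  0.0829]
(200, 400) [ 0.4286 -0.3773  0.083 ]
(215, 330) [ 0.4396 -0.3591  0.0667]
(160, 350) [ 0.4201 -0.3576  0.0727]
[ 0.426  -0.3734]
```

View pics/c30.png

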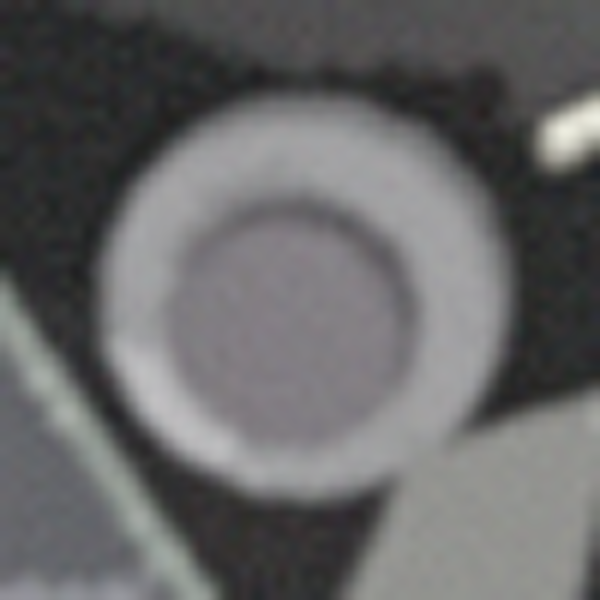

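Emit:
step_arm(commands=[{"xyz":[-0.035,-0.0045,-0.0],"twist":[0,0,0]},{"xyz":[-0.073,-0.009,-0.02],"twist":[0,0,0]},{"xyz":[-0.073,-0.009,-0.06],"twist":[0,0,0]},{"xyz":[-0.073,-0.009,-0.1],"twist":[0,0,0]},{"xyz":[-0.073,-0.009,-0.125],"twist":[0,0,0]},{"xyz":[-0.073,-0.009,-0.135],"twist":[0,0,0]},{"xyz":[-0.073,-0.009,-0.1385],"twist":[0,0,0]},{"xyz":[-0.073,-0.009,-0.1385],"twist":[0,0,0]},{"xyz":[-0.073,-0.009,-0.1385],"twist":[0,0,0]},{"xyz":[-0.073,-0.009,-0.1385],"twist":[0,0,0]},{"xyz":[-0.073,-0.009,-0.1385],"twist":[0,0,0]},{"xyz":[-0.073,-0.009,-0.1385],"twist":[0,0,0]}])

```text
time: 46.62
tool_pos: [0.4263, -0.3744, 0.1032]
ee_rot: [-1.572, -0.003, -0.377]
wrist_force: [-0.2, -1.0, -0.9]
width: 0.0009
```

```bash
python3 - <<'E'
from h import *
st(); snap('wrist','w21'); crop('w21',150,100,350,290,3.2,'c31')
E
```

```text
t 46.62 tcp [ 0.4263 -0.3744  0.1032] rot [-90.1  -0.2 -21.6] F [-0.2 -1.  -0.9] w 0.0009
```

View pics/c31.png

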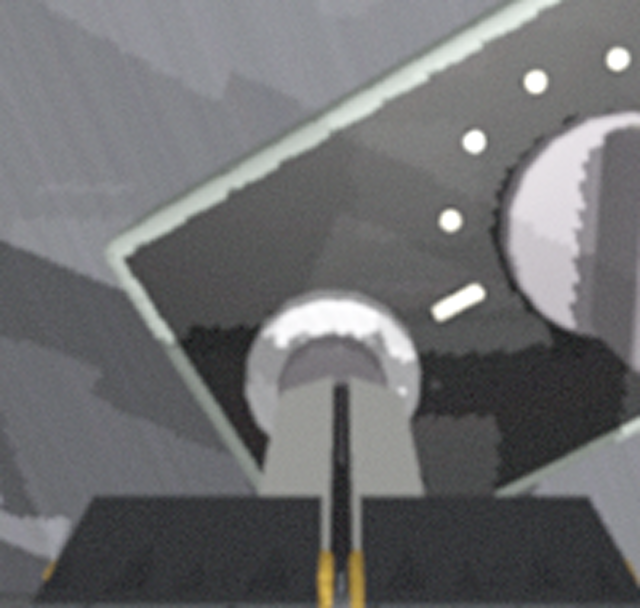

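Emit:
step_arm(commands=[{"xyz":[0,0,-0.005],"twist":[0,0,0]},{"xyz":[0,0,-0.009],"twist":[0,0,0]},{"xyz":[0,0,-0.012],"twist":[0,0,0]},{"xyz":[0,0,-0.014],"twist":[0,0,0]},{"xyz":[0,0,-0.016],"twist":[0,0,0]},{"xyz":[0,0,-0.0175],"twist":[0,0,0]},{"xyz":[0,0,-0.018],"twist":[0,0,0]},{"xyz":[0,0,-0.018],"twist":[0,0,0]},{"xyz":[0,0,-0.018],"twist":[0,0,0]},{"xyz":[0,0,-0.018],"twist":[0,0,0]}])

```text
time: 47.5
tool_pos: [0.4255, -0.3736, 0.0843]
ee_rot: [-1.571, -0.0, -0.377]
wrist_force: [-1.9, 1.5, 5.5]
width: 0.0005
```

Emit:
step_arm(commands=[{"xyz":[0,0,-0.001],"twist":[0,0,0]},{"xyz":[0,0,-0.002],"twist":[0,0,0]},{"xyz":[0,0,-0.002],"twist":[0,0,0]},{"xyz":[0,0,-0.002],"twist":[0,0,0]}])

```text
time: 47.83
tool_pos: [0.4255, -0.3737, 0.0842]
ee_rot: [-1.571, -0.001, -0.377]
wrist_force: [-3.7, 4.0, 12.2]
width: 0.0005
```

Bottomed out (force jumps with no more travel). Releasing and retreating.

Emit:
step_arm(commands=[{"xyz":[0,0,0.005],"twist":[0,0,0]},{"xyz":[0,0,0.02],"twist":[0,0,0]},{"xyz":[0,0,0.06],"twist":[0,0,0]},{"xyz":[0,0,0.1],"twist":[0,0,0]},{"xyz":[0,0,0.14],"twist":[0,0,0]},{"xyz":[0,0,0.18],"twist":[0,0,0]},{"xyz":[-0.04,0.02,0.2],"twist":[0,0,0]},{"xyz":[-0.06,0.04,0.2],"twist":[0,0,0]},{"xyz":[-0.06,0.04,0.2],"twist":[0,0,0]},{"xyz":[-0.06,0.04,0.2],"twist":[0,0,0]},{"xyz":[-0.06,0.04,0.2],"twist":[0,0,0]},{"xyz":[-0.06,0.04,0.2],"twist":[0,0,0]}])

```text
time: 48.83
tool_pos: [0.366, -0.334, 0.2804]
ee_rot: [-1.57, 0.001, -0.377]
wrist_force: [0.6, 0.4, 0.4]
width: 0.0006
```

```bash
python3 - <<'E'
from h import *
st(); snap('wrist','w22'); snap('top','top2'); snap('scene','scene6'); crop('top2',200,60,440,210,3.3,'c32')
E
```

```text
t 48.83 tcp [ 0.366  -0.334   0.2804] rot [-90.    0.1 -21.6] F [0.6 0.4 0.4] w 0.0006
```

View pics/top2.png

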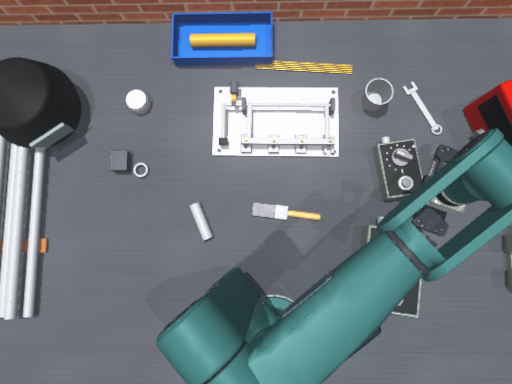

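View pics/w22.png

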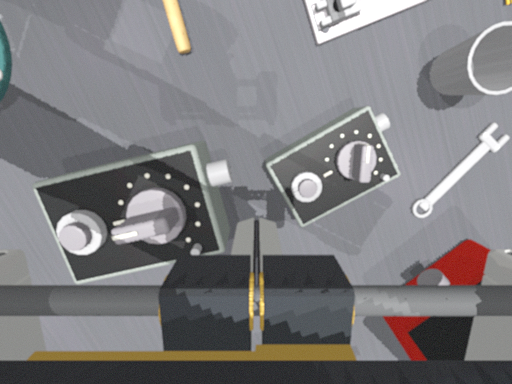

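View pics/c32.png

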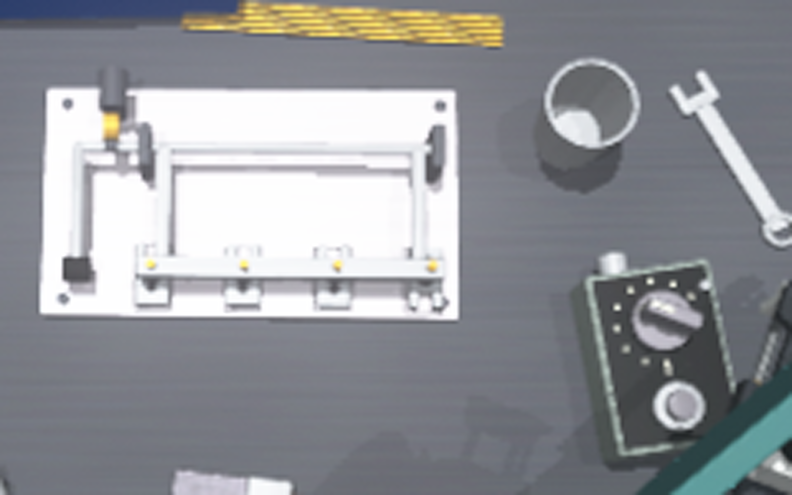

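View pics/scene6.png

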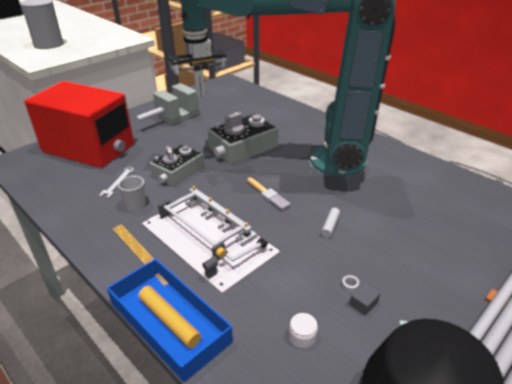

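```bash
python3 - <<'E'
from h import *
st(); print(robot.close_job())
E
```

```text
t 48.98 tcp [ 0.366  -0.3341  0.2805] rot [-90.    0.1 -21.6] F [-0.7 -1.3  0. ] w 0.0005
the job is handed in; nothing more can be done
None
```

The job is done in the order asked and was handed in at about 49 s.

- **Lugs:** All four lugs were found and placed, one in each outline. Wrist-camera overlays put each within about 1 mm of its outline centre. The worst was outline 1, about 0.6 mm off lengthways and 1 mm sideways.
- **Clamp:** I pinched the handle and swung it over to its stop. The grip's top then read 53 mm above the bench, which matches fully closed, and the bar lay across all four lugs.
- **Dial:** I used the smaller timer box. The dial stood at count 8, so I turned it back 120° to 4. After I let go, a close crop showed it resting at the fourth dot.
- **Start button:** I pressed it until the force rose from 5.5 N to 12 N with no more travel, then let it go.

**Checks:** The final pictures show the clamp still closed, the other things where they were, and the arm clear. The fixed top camera disagreed with the wrist camera by 3 to 5 mm, so I used the wrist camera for the placing. I saw no lug get knocked and no slip of the grip.

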